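# Ready the base-coat airbrush

### The job

Get the base-coat airbrush ready. The foundation has settled in the tall round bottle: pick the bottle up, turn it over until its cap points steeply downwards, hold it so for about a second, then set it down upright, wholly on the grey work mat, without dropping it. On the airbrush compressor, turn the wide lower ring of the double knob until its black line points at the middle mark of the scale, without turning the small knob on top of it (it sets the other airbrush); leave everything else standing where it is.

Things in the scene. Friction and masses are not known exactly. Their poses are not given: they have to be found in the camera images.
- bottle: Foundation bottle: round, closed, 42 mm in diameter, straight-sided up to 90 mm, then shoulder and ribbed black screw cap 27 mm in diameter; 132 mm high, the tallest loose container. 105 to 196 g, centre of mass about 56 mm up. Origin: centre of its underside; z: towards the cap. Starts upright on the table in one of three places on the robot's right (square_bottle and cream_jar have the others).
- mat: Flat grey work mat, 150 mm (its x) by 180 mm (its y), 3 mm thick, fixed to the table, turned by up to 0.2 rad. Origin: centre of its underside; z up. A small steel mixing cup stands near its far left corner, at about x = +45, y = +58 mm from the origin; the rest of the mat is free.
- compressor: Tabletop airbrush compressor, fixed: grey box 200 mm (its x) by 240 mm (its y), flat dark top panel at 100 mm height. Origin: centre of its underside, x towards its back, turned by up to 0.3 rad. On the panel: double knob, axis at x -25, y +45 mm; gauge 46 mm in diameter, 13 mm high, at x -45, y -68 mm; from x +54 mm to the back edge a cradle with two airbrushes, up to 42 mm above the panel.
- ring_center (a point): Centre of the wide lower ring of the double knob: aluminium, ribbed, 58 mm in diameter, 21 mm high, from 7 to 28 mm above the panel on a narrower bush. This point is on the axis at half the ring's height (117.5 mm above the table). The small knob, 25 mm in diameter, stands on the same axis above the ring, from 28 to 48 mm above the panel.
- ring_pointer (a point): Outer end of the black line on the wide lower ring: 29 mm from the axis, at the height of the ring's top face.
- ring_knob (a joint): Angle of the wide lower ring (rad): 0 with its black line at the scale's first mark, growing clockwise seen from above, 2.356 at the middle mark, 4.712 at the last mark (stops at both ends). It stays where it is left; it needs about 0.05 N m to turn.
- top_knob (a joint): Angle of the small upper knob (rad), same sense and zero as the ring; it turns on its own and very easily (about 0.012 N m). It belongs to the second airbrush and must stay as set.
- top_knob_pointer (a point): Outer end of the black line on the small upper knob: 12.5 mm from the axis, on its top, 147.5 mm above the table.
- square_bottle: Bystander: square bottle 44 x 44 mm with a round cap, 103 mm high, loose. Origin: centre of its underside.
- cream_jar: Bystander: squat round jar, 70 mm in diameter, 50 mm high, loose. Origin: centre of its underside.
- mixing_cup: Bystander: small open steel cup, 46 mm in diameter, 22 mm high, loose, on the mat. Origin: centre of its underside.
- compact: Bystander: open powder compact, 72 mm in diameter, its round lid standing up to 84 mm on the far side, loose. Origin: centre of its underside.
- brush: Bystander: make-up brush, 160 mm long, lying loose on the table beyond the mat. Origin: underside of its shaft; x: along it towards the hair.
- middle_mark (a point): Middle of the long, thick white mark in the middle of the double knob's scale, 40 mm from the knob's axis on the side away from the robot. The scale is eleven white marks on the panel, 34 to 46 mm from the axis, over 270 degrees; the two end marks are long too, but thinner.
There are look-alikes about, which are no part of the job. What is shaped like the bottle but turquoise is not meant. There is more than one size of the mat; the one meant has the size given above.

How it is judged (in metres and radians):
On the way:
1. the bottle is held clear of the table and turned over, its cap pointing steeply downwards (at least 36 degrees below level), for half a second (angle between bottle's own z axis and vertical above 2.2 rad and height (world z) of bottle above 0.14 m and contact force between the fingers and bottle above 0.5 N), for 0.5 s.
At the end, for the whole second after the job is handed in: Bottle upright (0.1 rad), at rest, its whole base on the mat (centre within 55 mm in x, 70 mm in y of the mat's); ring's line within 0.13 rad of the middle mark (joint 2.356); small knob turned under 0.13 rad (pointer end moved under 1.6 mm); bystanders within 20 mm of their starts (angle between bottle's own z axis and vertical below 0.1 rad and x of bottle in the frame of mat between -0.055 and 0.055 m and y of bottle in the frame of mat between -0.07 and 0.07 m and z of bottle in the frame of mat between 0 and 0.006 m and linear speed of bottle below 0.02 m/s and value of joint ring_knob between 2.226 and 2.486 rad and distance of top_knob_pointer from where it was at the start of the episode below 0.0016 m and distance of each of mixing_cup, square_bottle, cream_jar, compact, brush from where it was at the start of the episode below 0.02 m); the robot touches nothing.
It fails at once if the small upper knob is turned (0.13 rad or more from its start) (distance of top_knob_pointer from where it was at the start of the episode above 0.0016 m).
It fails at once if the bottle is dropped: it moves faster than 0.5 m/s with no finger on it (linear speed of bottle above 0.5 m/s and contact force between the fingers and bottle below 0.05 N).
It fails at once if a loose bystander (mixing cup, square bottle, cream jar, compact or brush) is displaced by more than 20 mm (distance of any of mixing_cup, square_bottle, cream_jar, compact, brush from where it was at the start of the episode above 0.02 m).
It also fails if it takes over 64 s, if anything falls off the work surface, if the arm or the gripper's body presses on something with over 40 N, if the wrist force passes 120 N, or if a joint passes its speed limit or range.

### The arm

A 6-joint arm with a two-finger parallel gripper is mounted at the origin on the work surface. World frame = base frame: x ahead of the robot, y to its left, z up, the work surface at z = 0. Lengths are in mm, angles in rad, forces in N, time in s.
With the tool pointing down it reaches from about 325 to 1000 mm from the base axis. Payload 5.1 kg.
Tool frame: the origin (TCP) lies on the centre line of the jaws, within the pads' length; the fingertips stand 11 mm ahead of it and the grasp point (between the pads) lies 8 mm behind it; z points along the fingers, y is the direction in which the jaws open and shut (so a half turn about z gives the same grasp; the last joint's range is limited). The gripper opens to 85 mm and grips with 20 to 120 N. Pads are 22 mm wide; open, the fingers measure 114 mm over their backs; the gripper's body (76 mm by 85 mm) begins 54 mm behind the grasp point. The pads swing forward as they close: fully open they stand 13 mm farther back than shut.
Start: joints at [-1.276, 0.124, 1.65, -0, 1.367, -0.083], TCP at [239.737, -604.161, 242.322] pointing down, gripper open.
Joint ranges: [-2.61, 2.61], [-1.02, 2.33], [0.03, 2.71], [-1.35, 4.49], [0.32, 2.68], [-2.91, 2.91]. Speed limits (rad/s): [2.57, 2.57, 3.14, 3.14, 3.14, 3.14].

### API

Orientations are given as a unit quaternion [x, y, z, w].
In Python, from station import env gives the robot as it stands. The module is installed in compiled form; this text tells all that it offers.
- The arm moves only by the shell command python3 -m inch 'ROWS' [OPENING] [FORCE]. ROWS is JSON, a list of rows, each a list of 2 entries, a list of its own where there are three numbers: the shift along the world's x, y, z in m, then the turn about the world's z in rad. In form: [[[x, y, z], turn], ...]. A call has 1 to 20 rows; each row shifts and turns the commanded pose from where the row before left it; what a row does not reach is not made up. A row lasts 1/10 s, in which the tool goes at most 50 mm and 8.59 degrees, less where a joint would pass 70% of its speed; a pose out of reach is approached as far as the arm can. A call is refused whole if a number of a shift passes 0.05 or a number of a turn 0.15, either way. A call with a gripper value outside its range is refused whole. OPENING is the closure, from 0 (fully open) to 1 (shut), set as the call begins (- or left out, the last holds). The fingers move at their own pace and stop on an object; FORCE is the grip in N (left out, the last holds). Time passes only in rows, so rows that do not move let the fingers close. It gives the time, the measured TCP pose, the force and the opening at its end, in the units of the state.
- env.sense(): the state, without advancing time (a new reading comes with each control period).
- env.snapshot(name): name is "side" or "top" or "wrist"; returns (picture, depth): 400x640x3 uint8, red, green, blue; 400x640 float32, mm along the optical axis (not along the pixel's ray), 0 where there is no reading.
- env.camera_model(name): a dict with "intrinsics" (3x3 intrinsics, pixels), "origin" and "attitude" of the camera in the world; the wrist camera has in their place "T_tool_cam" (4x4, takes a point from camera to tool coordinates, whose origin is the TCP and whose axes are the flange's). Camera axes: x right, y down, z forward; pixel columns grow to the right and rows downward; lengths in mm; the calibration is good to about 2 mm. The wrist camera is an equidistant fisheye: a pixel r from the principal point sees the ray r / f radians off the axis. A picture is of the moment at which its call begins: read the wrist's pose just before it. camera_model takes no time and is no camera call.
- env.hand_in(): hands the job in, once; it reports no verdict.
The state is a dict: "time_s": time; "joint_positions": joint angles; "joint_vel": joint speeds; "effort": joint torques, N m; "position": TCP position; "ee_rot": TCP orientation; "wrist_force": force on the tool from outside, world axes, zero at the start; "torque": the same for the moment, N m; "finger_gap": finger opening in mm.
Only numpy, scipy, OpenCV 4.12 (cv2) and the standard library are available. Lean on these libraries where they do the work, as an engineer would, in place of code of your own. Each camera call takes 0.05 s, during which the arm holds its last target.

## Working session

There is one attempt and no reset: what is moved stays moved. The work goes in short steps, Python scripts to look and compute and a shell command to move; the robot and the scene stay as the last step left them, time stands still between calls to the robot, and variables do not carry over. Pictures are saved under pics/ and viewed, and the job is handed in when it is done.

```bash
ls; mkdir -p pics
python3 - <<'E'
from station import env
import cv2,numpy as np
for n in("side","top","wrist"):
    s=env.sense()
    p,d=env.snapshot(n); cv2.imwrite(f"pics/{n}0.png",p[...,::-1]); np.savez(f"{n}0.npz",p=p,d=d,pos=s["position"],rot=s["ee_rot"])
    print(n,env.camera_model(n))
print(env.sense())
E
```

```text
pics
side {'intrinsics': array([[444.53001996,   0.        , 319.37892419],
       [  0.        , 444.53001996, 195.35939001],
       [  0.        ,   0.        ,   1.        ]]), 'origin': array([215.54813099, 747.18322518, 723.82534067]), 'attitude': array([-0.16263129,  0.8751586 , -0.44791506,  0.08378894])}
top {'intrinsics': array([[397.86050119,   0.        , 322.76779862],
       [  0.        , 397.86050119, 198.89940741],
       [  0.        ,   0.        ,   1.        ]]), 'origin': array([ 399.77175529,  -16.75096213, 1072.80712351]), 'attitude': array([ 0.71588053, -0.69608083,  0.03135483, -0.0447597 ])}
wrist {'intrinsics': array([[309.70691629,   0.        , 320.03584373],
       [  0.        , 309.70691629, 199.63535549],
       [  0.        ,   0.        ,   1.        ]]), 'T_tool_cam': array([[-1.38907058e-03, -9.65951016e-01, -2.58721287e-01,
         6.57500013e+01],
       [ 9.99998979e-01, -1.25532416e-03, -6.82153047e-04,
        -3.66494862e-01],
       [ 3.34147346e-04, -2.58721971e-01,  9.65951774e-01,
        -1.31616940e+02],
       [ 0.00000000e+00,  0.00000000e+00,  0.00000000e+00,
         1.00000000e+00]])}
{'time_s': 0.15, 'joint_positions': array([-1.27559829e+00,  1.24355184e-01,  1.65136296e+00,  1.57965773e-05,
        1.36749835e+00, -8.26358153e-02]), 'joint_vel': array([-0.00089631, -0.00147859, -0.00300264,  0.00312302,  0.00010543,
        0.00152794]), 'effort': array([ 1.38290794e-03, -4.24230051e+01, -3.66011167e+01, -2.26549548e-05,
        4.64172772e-03,  2.13665693e-06]), 'position': array([ 239.61210282, -603.73247085,  241.33389326]), 'ee_rot': array([ 9.82208184e-01,  1.87793566e-01, -7.84387562e-05, -8.08159682e-04]), 'wrist_force': array([ 0.06499539, -1.11476788,  0.40019854]), 'torque': array([-0.02505845, -0.01230179, -0.04084649]), 'finger_gap': 85.25499389971546}
```

View pics/top0.png

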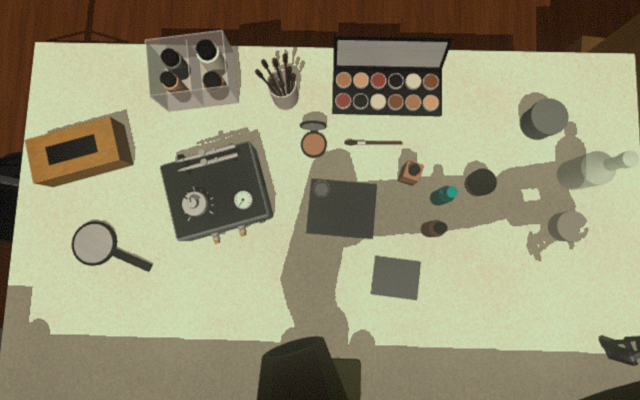

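View pics/side0.png

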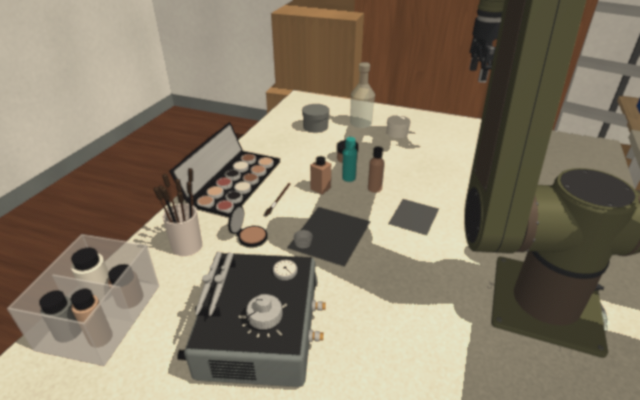

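View pics/wrist0.png

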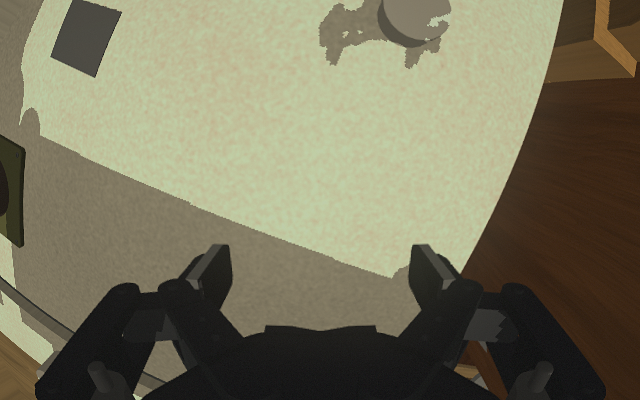

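```bash
cat > h.py <<'E'
import numpy as np,cv2
from scipy.spatial.transform import Rotation as R
from station import env
def ray(n,u,v):
    m=env.camera_model(n);K=m["intrinsics"]
    d=np.stack([(np.asarray(u,float)-K[0,2])/K[0,0],(np.asarray(v,float)-K[1,2])/K[1,1],np.ones_like(np.asarray(u,float))],-1)
    return np.array(m["origin"]),R.from_quat(m["attitude"]).apply(d.reshape(-1,3)).reshape(d.shape)
def cloud(n,d):
    v,u=np.mgrid[0:400,0:640]; o,r=ray(n,u,v); P=o+r*d[...,None]; P[d==0]=np.nan; return P
def plane(n,u,v,z):
    o,r=ray(n,np.array(u,float),np.array(v,float)); return o+r*((z-o[2])/r[...,2])[...,None]
def proj(n,P):
    m=env.camera_model(n);K=m["intrinsics"]
    c=R.from_quat(m["attitude"]).inv().apply(np.atleast_2d(P)-m["origin"]); q=c@K.T; return q[:,:2]/q[:,2:]
def snap(n,name,crop=None,k=1):
    s=env.sense();p,d=env.snapshot(n); np.savez(name+".npz",p=p,d=d,pos=s["position"],rot=s["ee_rot"])
    q=p if crop is None else p[crop[1]:crop[3],crop[0]:crop[2]]
    cv2.imwrite(f"pics/{name}.png",cv2.resize(q[...,::-1],None,fx=k,fy=k,interpolation=cv2.INTER_CUBIC)); return p,d
E
python3 - <<'E'
from h import *
z=np.load("top0.npz");p,d=z["p"],z["d"];P=cloud("top",d)
print("table z",np.nanmedian(P[280:330,180:260,2]))
H=P[...,2]
# objects near work area: components of height>12mm
m=np.nan_to_num(H)>12
m=m.astype(np.uint8);n,l,st,c=cv2.connectedComponentsWithStats(m)
for i in range(1,n):
    if st[i,4]>25:
        q=P[l==i]; zt=np.percentile(q[:,2],98); t=q[q[:,2]>zt-8]
        print(i,c[i].round(),st[i,4],"ztop",zt.round(),"topmean",t.mean(0).round(1),"ext",np.ptp(t[:,:2],axis=0).round())
# mats: dark
g=cv2.cvtColor(p,cv2.COLOR_RGB2GRAY)
for bx in((300,170,385,245),(365,250,425,305)):
    s=np.zeros_like(g);s[bx[1]:bx[3],bx[0]:bx[2]]=(g[bx[1]:bx[3],bx[0]:bx[2]]<75)
    cs,_=cv2.findContours(s,cv2.RETR_EXTERNAL,cv2.CHAIN_APPROX_NONE);cc=max(cs,key=cv2.contourArea)
    W=plane("top",cc[:,0,0],cc[:,0,1],3)[:,:2].astype(np.float32)
    print("mat",cv2.minAreaRect(W))
cv2.imwrite("pics/topcrop.png",cv2.resize(p[130:310,290:510,::-1],None,fx=3.6,fy=3.3))
s=np.load("side0.npz");cv2.imwrite("pics/sidecrop.png",cv2.resize(s["p"][120:270,270:450,::-1],None,fx=4,fy=4,interpolation=2))
E
```

```text
table z 0.5188186911358343
1 [190.  69.] 5943 ztop 124.0 topmean [834.6 365.8 120.4] ext [176. 220.]
2 [390.  56.] 3983 ztop 111.0 topmean [ 918.6 -160.   107.7] ext [ 14. 297.]
3 [280.  83.] 1186 ztop 200.0 topmean [780.6 119.3 199.7] ext [17. 92.]
4 [343.  79.] 147 ztop 17.0 topmean [848.8 -41.2  14.3] ext [42. 39.]
5 [360.  79.] 153 ztop 18.0 topmean [849.2 -89.   14.6] ext [41. 41.]
6 [378.  80.] 154 ztop 18.0 topmean [ 848.4 -137.1   14.7] ext [44. 42.]
7 [395.  80.] 161 ztop 18.0 topmean [ 849.  -185.1   14.6] ext [43. 42.]
8 [412.  80.] 165 ztop 18.0 topmean [ 848.6 -232.5   14.7] ext [43. 42.]
9 [430.  81.] 161 ztop 18.0 topmean [ 848.7 -280.5   14.7] ext [41. 41.]
10 [343. 100.] 161 ztop 18.0 topmean [789.3 -41.8  14.3] ext [41. 41.]
11 [360. 100.] 164 ztop 18.0 topmean [789.  -88.9  14.5] ext [41. 39.]
12 [378. 100.] 151 ztop 17.0 topmean [ 789.7 -137.6   14.4] ext [42. 41.]
13 [395. 101.] 157 ztop 18.0 topmean [ 789.2 -184.6   14.6] ext [41. 38.]
14 [412. 101.] 148 ztop 18.0 topmean [ 789.1 -232.5   14.7] ext [42. 42.]
15 [430. 102.] 169 ztop 18.0 topmean [ 788.6 -280.7   
[... 723 characters left out ...]
.6 -300.5  132.6] ext [26. 25.]
41 [569. 226.] 978 ztop 54.0 topmean [ 459.  -629.4   50.8] ext [79. 79.]
44 [433. 228.] 353 ztop 135.0 topmean [ 442.6 -276.3  132.7] ext [24. 25.]
81 [104. 248.] 51 ztop 16.0 topmean [365.2 586.2  13.3] ext [47. 34.]
165 [621. 349.] 861 ztop 349.0 topmean [ 218.1 -547.4  346. ] ext [28. 28.]
166 [305. 372.] 4996 ztop 549.0 topmean [207.8 -26.2 551.6] ext [12. 45.]
167 [618. 393.] 674 ztop 571.0 topmean [ 225.5 -380.1  567.6] ext [ 8. 32.]
mat ((491.555419921875, -45.58074188232422), (175.83193969726562, 146.10165405273438), 86.55174255371094)Traceback (most recent call last):
  File "<stdin>", line 16, in <module>
ValueError: max() iterable argument is empty
```

Run:
```python
from h import *
z=np.load("top0.npz");p=z["p"]
cv2.imwrite("pics/topcrop.png",cv2.resize(p[130:310,290:510,::-1],None,fx=3.3,fy=3.3,interpolation=2))
s=np.load("side0.npz");cv2.imwrite("pics/sidecrop.png",cv2.resize(s["p"][120:270,270:450,::-1],None,fx=4,fy=4,interpolation=2))
cv2.imwrite("pics/knob0.png",cv2.resize(p[140:245,150:280,::-1],None,fx=5,fy=5,interpolation=2))
```

```text
(no output)
```

View pics/topcrop.png

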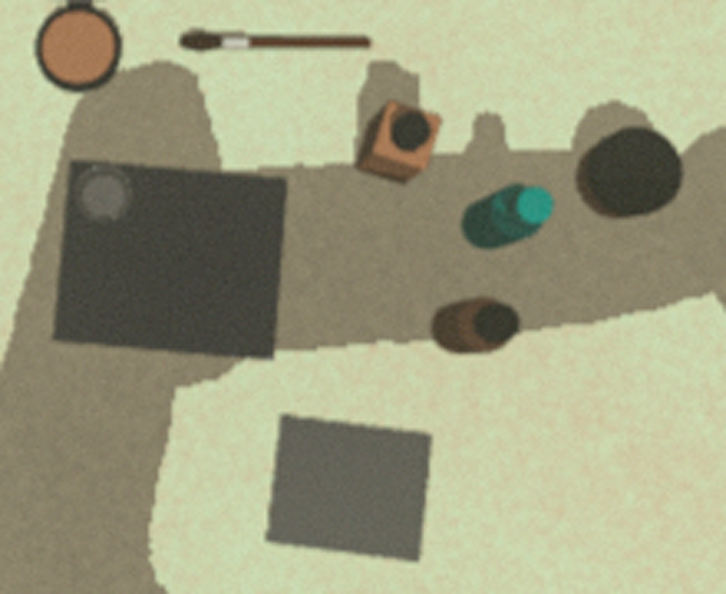

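View pics/sidecrop.png

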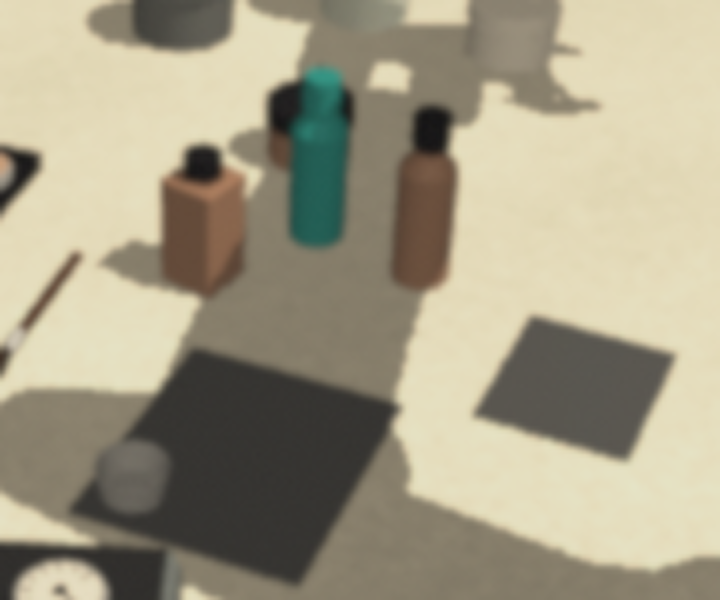

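View pics/knob0.png

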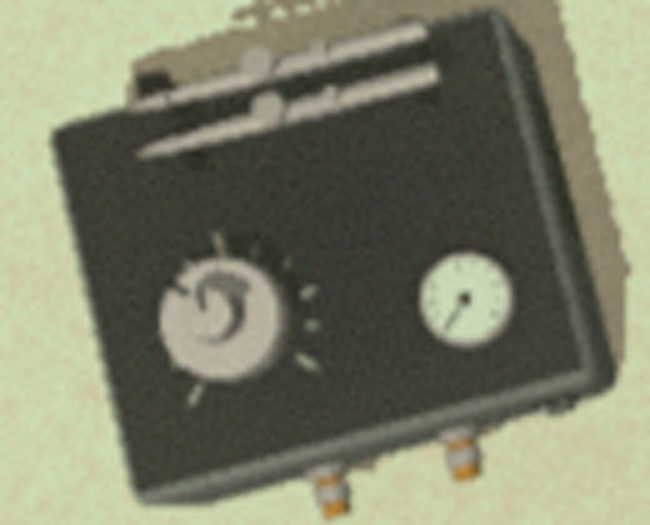

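The bottle candidates, top view:
- (435,228): brown, black cap, 132 mm tall. This is the one meant.
- (445,195): turquoise look-alike.

The mat candidates:
- (342,208): about 176×146 mm. This is the one meant.
- (396,278): smaller look-alike.

The crops confirm both picks. Next I move above the bottle with the jaws along world x.

```bash
python3 -m inch '[[[0.02,0.033,0],0.119],[[0.02,0.033,0],0.119],[[0.02,0.033,0],0.119],[[0.02,0.033,0],0.119],[[0.02,0.033,0],0.119],[[0.02,0.033,0],0.119],[[0.02,0.033,0],0.119],[[0.02,0.033,0],0.119],[[0.02,0.033,0],0.119],[[0.023,0.03,0],0.119],[[0,0,0],0],[[0,0,0],0]]' 0 20
python3 - <<'E'
from h import *
s=env.sense();print(s["joint_positions"].round(3),R.from_quat(s["ee_rot"]).as_matrix().round(3)[:,1])
snap("wrist","w1")
E
```

```text
time_s: 1.35
position: [442.9, -276.6, 242.1]
ee_rot: [0.708, 0.706, -0.0, -0.0]
wrist_force: [-0.4, -0.9, 0.4]
finger_gap: 85.2
[-0.661 -0.162  1.932 -0.     1.372 -0.659] [ 1.    -0.002 -0.001]
```

View pics/w1.png

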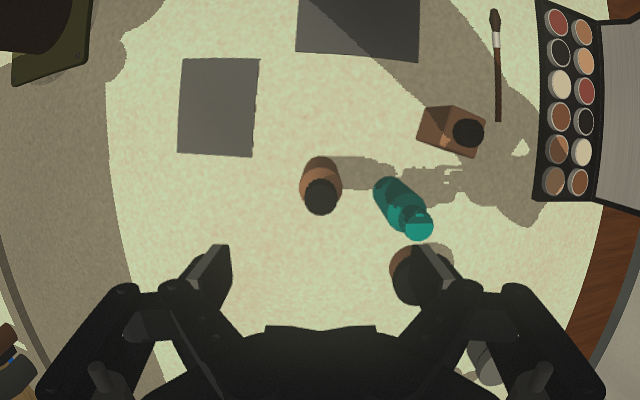

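```bash
python3 -m inch '[[[0,0,-0.03],0],[[0,0,-0.04],0],[[0,0,-0.04],0],[[0,0,-0.03],0],[[0,0,-0.016],0],[[0,0,-0.008],0],[[0,0,0],0],[[0,0,0],0]]' 0 20
python3 -m inch '[[[0,0,0],0],[[0,0,0],0],[[0,0,0],0],[[0,0,0],0],[[0,0,0],0],[[0,0,0],0]]' 1 20
python3 - <<'E'
from h import *
snap("wrist","w2");snap("side","s2",(250,80,490,280),3)
E
```

```text
time_s: 2.2
position: [443.1, -278.2, 79.4]
ee_rot: [0.709, 0.706, 0.0, 0.001]
wrist_force: [0.0, 0.6, 0.2]
finger_gap: 85.5
time_s: 2.8
position: [443.3, -277.6, 79.3]
ee_rot: [0.708, 0.706, 0.0, 0.001]
wrist_force: [-1.1, 0.4, 6.8]
finger_gap: 40.9
```

View pics/w2.png

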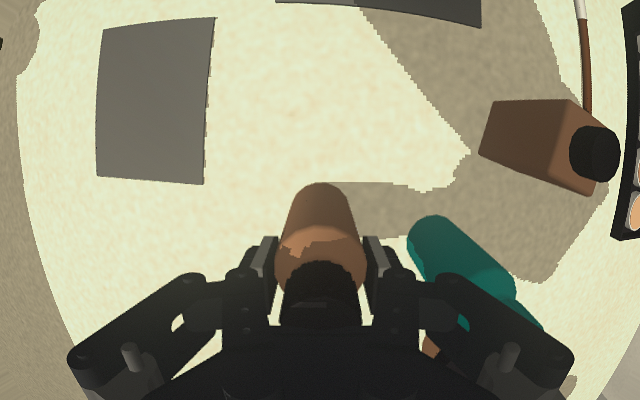

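View pics/s2.png

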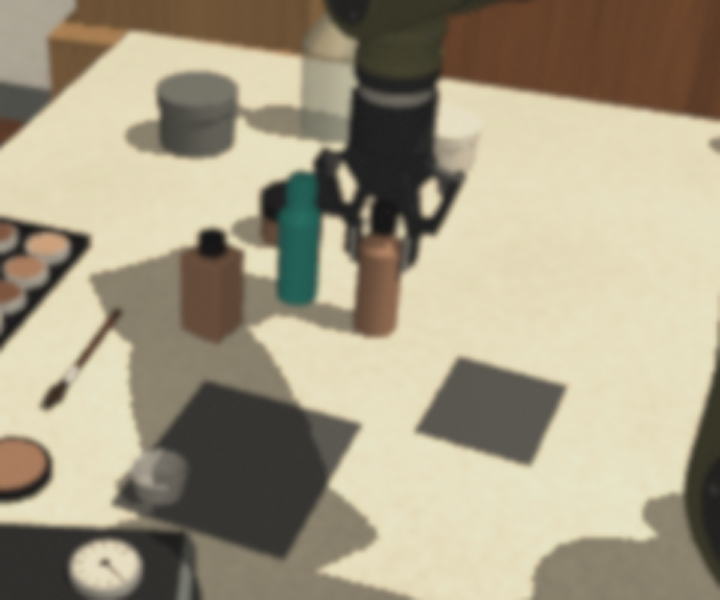

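```bash
python3 -m inch '[[[0,0,0.015],0],[[0.002,0.01,0],0],[[0.004,0.02,0],0],[[0.004,0.02,0],0],[[0.004,0.02,0],0],[[0.004,0.02,0],0],[[0.004,0.015,0],0],[[0,0.005,-0.005],0],[[0,0,-0.008],0],[[0,0,0],0],[[0,0,0],0]]' 1 20
python3 - <<'E'
from h import *
snap("wrist","w3")
E
```

```text
time_s: 4.0
position: [464.2, -167.5, 79.7]
ee_rot: [0.708, 0.706, -0.0, -0.001]
wrist_force: [-0.1, -0.0, -2.3]
finger_gap: 40.8
```

View pics/w3.png

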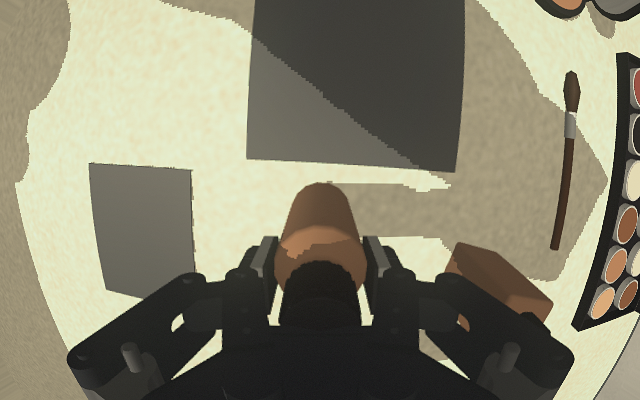

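```bash
python3 -m inch '[[[0,0.004,-0.002],0],[[0,0.006,0],0],[[0,0.006,0],0],[[0,0.004,0],0],[[0,0.004,0],0],[[0,0,0],0]]' 1 20
python3 - <<'E'
from h import *
snap("wrist","w4",(200,150,440,350),3)
E
```

```text
time_s: 4.65
position: [466.0, -144.3, 80.4]
ee_rot: [0.708, 0.706, -0.0, 0.002]
wrist_force: [-1.5, -1.5, 5.9]
finger_gap: 41.1
```

View pics/w4.png

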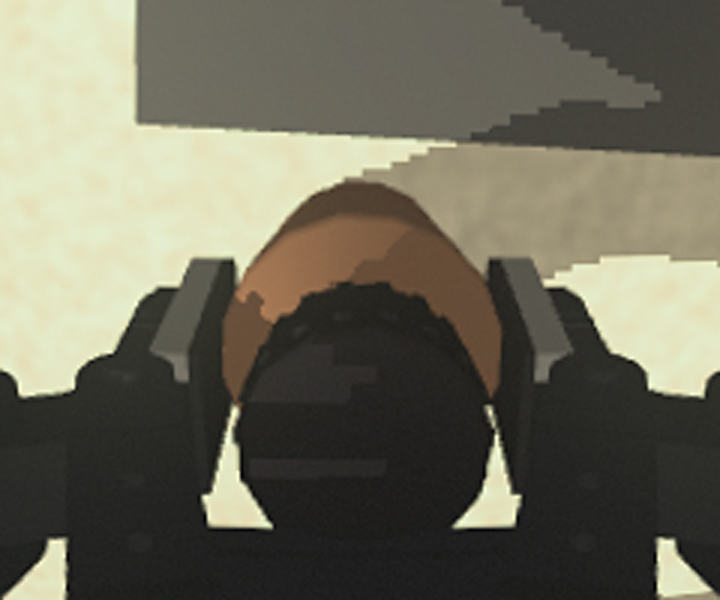

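```bash
python3 -m inch '[[[0,0.008,-0.001],0],[[0,0.008,-0.002],0],[[0,0.007,-0.002],0],[[0,0.007,-0.003],0],[[0,0.007,-0.003],0],[[0,0.007,-0.003],0],[[0,0,0],0]]' 1 20
python3 - <<'E'
from h import *
snap("side","s5",(250,100,490,300),3)
E
```

```text
time_s: 5.4
position: [466.0, -98.9, 65.3]
ee_rot: [0.708, 0.706, 0.001, 0.001]
wrist_force: [2.3, 2.1, 4.9]
finger_gap: 41.1
```

View pics/s5.png

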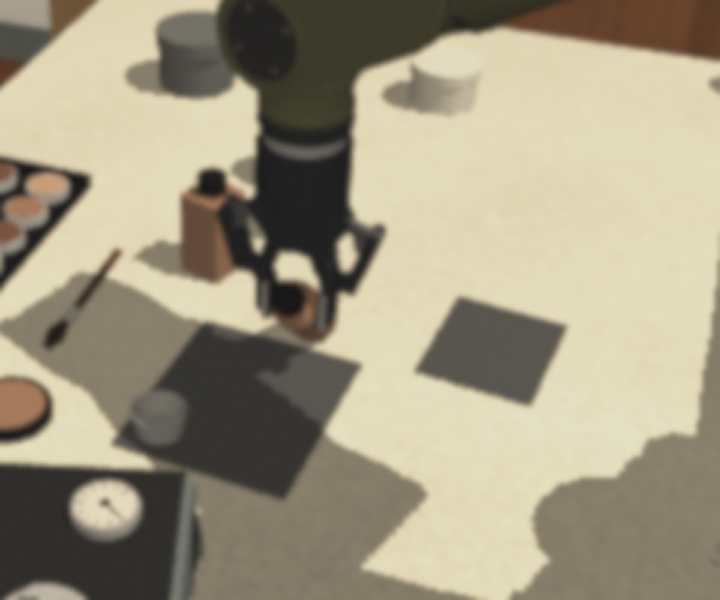

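```bash
python3 -m inch '[[[0,0.007,-0.004],0],[[0,0.006,-0.005],0],[[0,0.005,-0.006],0],[[0,0.005,-0.006],0],[[0,0.004,-0.006],0],[[0,0.004,-0.006],0],[[0,0.003,-0.006],0],[[0,0.002,-0.006],0],[[0,0.001,-0.003],0],[[0,0,0],0]]' 1 20
python3 - <<'E'
from h import *
snap("side","s6",(250,100,490,300),3)
snap("wrist","w6")
E
```

```text
time_s: 6.45
position: [464.5, -62.7, 18.2]
ee_rot: [0.708, 0.706, -0.002, -0.001]
wrist_force: [-8.5, -0.2, 21.4]
finger_gap: 40.7
```

View pics/s6.png

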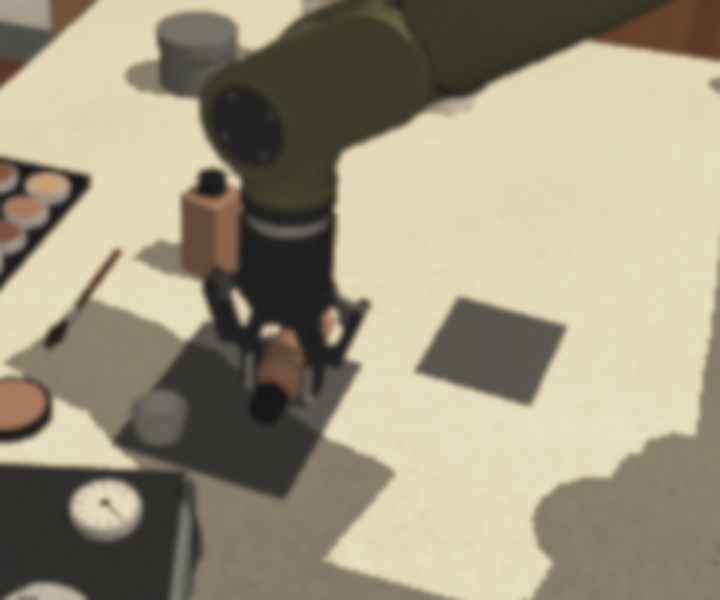

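View pics/w6.png

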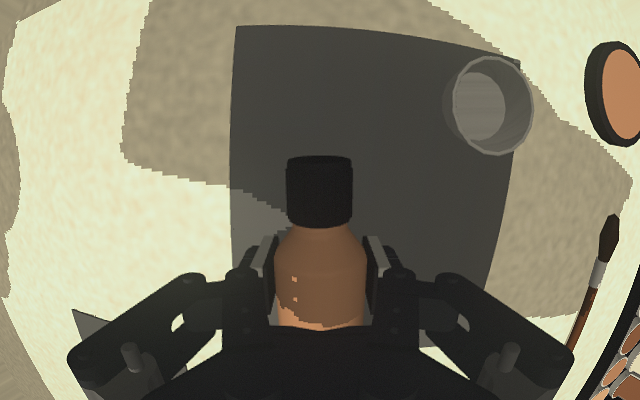

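```bash
python3 -m inch '[[[0,0,0.002],0],[[0,0,0],0],[[0,0,0],0],[[0,0,0],0],[[0,0,0],0]]' 0.33 20
python3 - <<'E'
from h import *
z=np.load("top0.npz");p,d=z["p"],z["d"];P=cloud("top",d)
m=(abs(P[...,2]-100)<5);m[:,:155]=0;m[:,280:]=0;m[:135]=0;m[250:]=0
m=m.astype(np.uint8)
cs,_=cv2.findContours(m,cv2.RETR_EXTERNAL,cv2.CHAIN_APPROX_NONE);cc=max(cs,key=cv2.contourArea)
W=plane("top",cc[:,0,0],cc[:,0,1],100)[:,:2].astype(np.float32)
r=cv2.minAreaRect(W);print(r,cv2.boxPoints(r).round(1).tolist())
m=((P[...,2]>120)&(P[...,2]<150)); 
s=env.sense();print(s["joint_positions"].round(3))
snap("wrist","w7")
E
```

```text
time_s: 7.05
position: [464.3, -62.0, 17.8]
ee_rot: [0.708, 0.706, -0.0, -0.001]
wrist_force: [-0.7, 0.5, 0.4]
finger_gap: 57.4
((520.373779296875, 274.30621337890625), (194.75950622558594, 236.61260986328125), 17.173147201538086) [[392.3999938964844, 358.6000061035156], [462.29998779296875, 132.5], [648.2999877929688, 190.0], [578.5, 416.1000061035156]]
[-0.248 -0.015  2.211 -0.     0.947 -0.244]
```

View pics/w7.png

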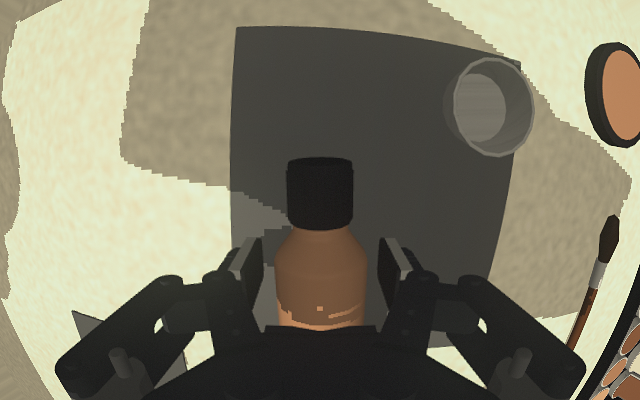

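```bash
python3 -m inch '[[[0,-0.01,0],0],[[0,-0.012,0],0],[[0,-0.012,0],0],[[0,-0.008,0],0],[[0,0,0],0],[[0,0,0],0]]' 0.33 20
python3 -m inch '[[[0,0,0],0],[[0,0,0],0],[[0,0,0],0],[[0,0,0],0]]' 1 20
python3 - <<'E'
from h import *
snap("wrist","w8")
E
```

```text
time_s: 7.7
position: [464.7, -104.5, 18.3]
ee_rot: [0.709, 0.706, 0.0, -0.0]
wrist_force: [-0.6, -0.2, 0.5]
finger_gap: 57.3
time_s: 8.1
position: [464.8, -104.0, 18.4]
ee_rot: [0.708, 0.706, 0.0, 0.0]
wrist_force: [-0.4, -1.2, 0.7]
finger_gap: 40.9
```

View pics/w8.png

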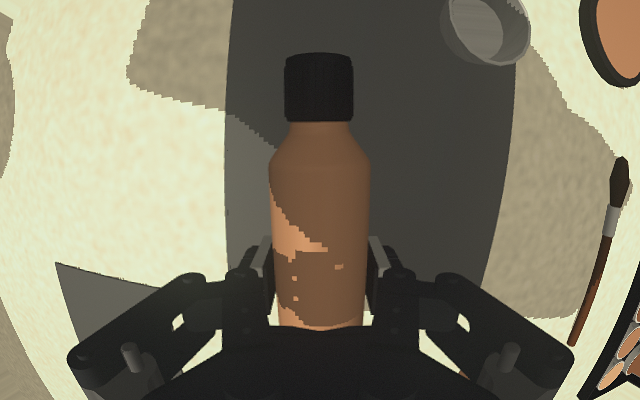

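```bash
cat >> h.py <<'E'
def wplane(name,u,v,z):
    q=np.load(name+".npz");m=env.camera_model("wrist");K=m["intrinsics"];T=m["T_tool_cam"]
    a=np.array([u-K[0,2],v-K[1,2]]);r=np.hypot(*a);t=r/K[0,0]
    d=np.r_[a/r*np.sin(t),np.cos(t)];Q=R.from_quat(q["rot"])
    d=Q.apply(T[:3,:3]@d);o=q["pos"]+Q.apply(T[:3,3]);return o+d*(z-o[2])/d[2]
E
python3 -m inch '[[[0,0,0.015],0],[[0,0,0.02],0],[[0,0.005,0.01],0],[[0.005,0.013,0],0.03],[[0.006,0.015,0],0.04],[[0.006,0.015,0],0.04],[[0.006,0.015,0],0.04],[[0.006,0.015,0],0.04],[[0.006,0.015,0],0.04],[[0.006,0.015,0],0.04],[[0.006,0.015,0],0.03],[[0.004,0.015,0],0],[[0,0,0],0],[[0,0,0],0]]' 1 20
python3 - <<'E'
from h import *
print(wplane("w8",320,52,24))
snap("wrist","w9"); snap("side","s9",(150,100,490,350),2)
E
```

```text
time_s: 9.55
position: [515.2, 34.5, 62.6]
ee_rot: [0.594, 0.804, -0.0, -0.0]
wrist_force: [-0.2, 0.3, -2.7]
finger_gap: 41.3
[465.44022564 -10.64670407  24.        ]
```

View pics/w9.png

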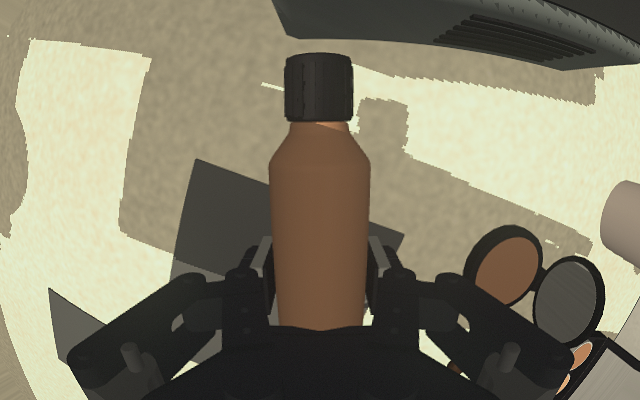

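View pics/s9.png

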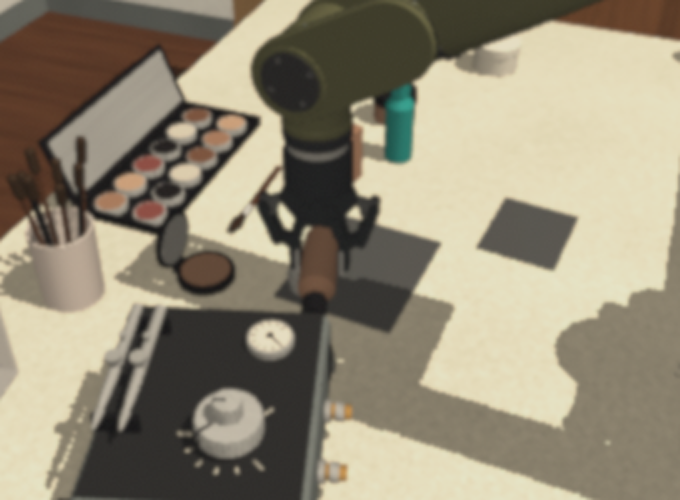

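```bash
python3 -m inch '[[[0.005,0.007,0],0],[[-0.001,0.005,0],0],[[-0.001,0.003,0],0],[[-0.001,0.002,0],0],[[0,0,0],0]]' 1 20
python3 -m inch '[[[-0.001,0.002,0],0],[[0,0,0],0]]' 1 20
```

```text
time_s: 10.15
position: [517.5, 51.1, 63.3]
ee_rot: [0.595, 0.804, -0.0, -0.0]
wrist_force: [-0.1, -0.6, -2.0]
finger_gap: 41.1
time_s: 10.35
position: [516.6, 52.9, 63.3]
ee_rot: [0.595, 0.804, -0.0, -0.0]
wrist_force: [0.7, 0.4, -1.8]
finger_gap: 40.8
```

```bash
python3 -m inch '[[[-0.0006,0.002,0],0],[[0,0,0],0]]' 1 20
python3 -m inch '[[[-0.0006,0.002,0],0],[[0,0,0],0]]' 1 20
python3 -m inch '[[[-0.0006,0.002,0],0],[[0,0,0],0]]' 1 20
```

```text
time_s: 10.55
position: [516.0, 54.9, 63.3]
ee_rot: [0.595, 0.804, -0.0, -0.0]
wrist_force: [-0.2, 0.1, -1.6]
finger_gap: 41.1
time_s: 10.75
position: [515.7, 56.6, 63.4]
ee_rot: [0.595, 0.804, -0.0, 0.0]
wrist_force: [0.7, -1.8, -1.6]
finger_gap: 41.0
time_s: 10.95
position: [515.8, 56.7, 63.7]
ee_rot: [0.594, 0.804, -0.001, 0.002]
wrist_force: [1.9, -10.4, -2.2]
finger_gap: 40.9
```

```bash
python3 -m inch '[[[0,0,0.005],0],[[0,0,0.006],0],[[0,0,0.006],0],[[0,0.001,0.006],0],[[0,0.001,0.006],0],[[0,0,0],0]]' 1 20
python3 - <<'E'
from h import *
snap("wrist","w10"); snap("side","s10",(150,100,490,350),2)
E
```

```text
time_s: 11.55
position: [515.2, 60.5, 93.0]
ee_rot: [0.594, 0.804, -0.0, 0.001]
wrist_force: [0.1, -4.2, -2.3]
finger_gap: 40.5
```

View pics/w10.png

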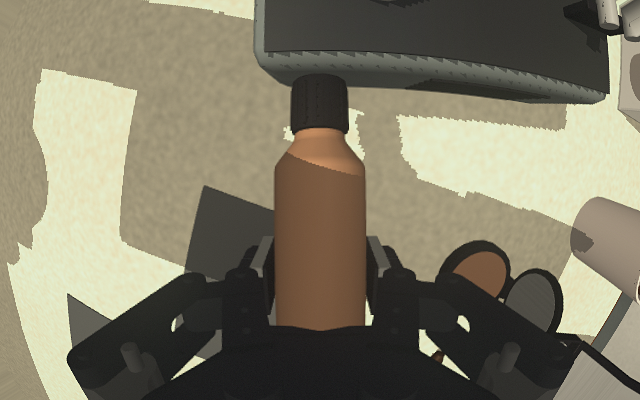

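```bash
python3 -m inch '[[[-0.0006,0.002,0.008],0],[[-0.0008,0.0026,0.008],0],[[-0.001,0.0032,0.0075],0],[[-0.0012,0.0038,0.007],0],[[-0.0014,0.0044,0.007],0],[[-0.0015,0.005,0.0064],0],[[-0.0017,0.0054,0.0058],0],[[-0.0018,0.006,0.0053],0],[[0,0,0],0]]' 1 20
python3 - <<'E'
from h import *
snap("wrist","w11"); snap("side","s11",(150,60,490,310),2)
E
```

```text
time_s: 12.55
position: [505.3, 94.2, 148.6]
ee_rot: [0.594, 0.804, 0.001, 0.001]
wrist_force: [-0.1, -1.8, -1.3]
finger_gap: 41.0
```

View pics/w11.png

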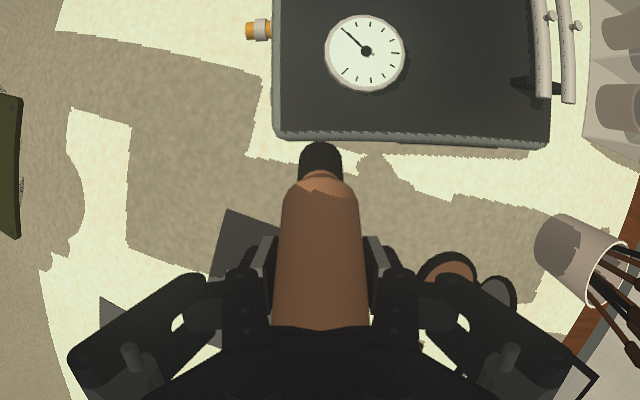

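View pics/s11.png

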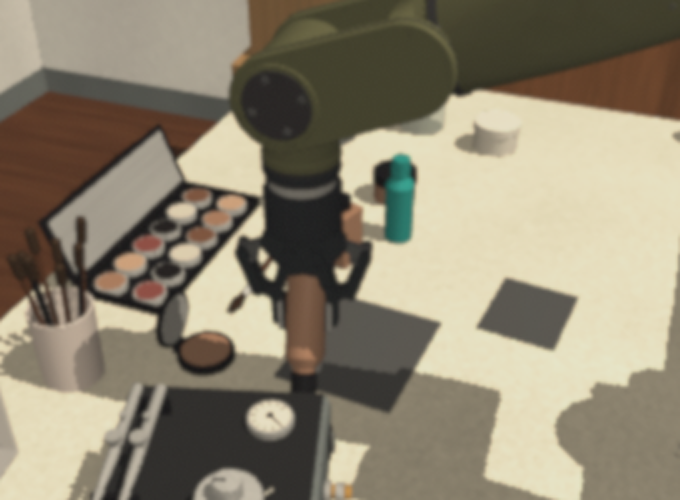

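```bash
cat >> h.py <<'E'
def wpts(name,uv):
    q=np.load(name+".npz");m=env.camera_model("wrist");K=m["intrinsics"];T=m["T_tool_cam"]
    uv=np.array(uv);a=uv-K[:2,2];r=np.hypot(a[:,0],a[:,1]);t=r/K[0,0]
    d=np.c_[a/r[:,None]*np.tan(t)[:,None],np.ones(len(a))]*q["d"][uv[:,1].astype(int),uv[:,0].astype(int)][:,None]
    return q["pos"]+R.from_quat(q["rot"]).apply(d@T[:3,:3].T+T[:3,3])
E
python3 - <<'E'
from h import *
P=wpts("w11",[(320,v) for v in range(215,320,15)]);print(P.round(1))
dl=P[0]-P[-1];print("angle below level deg",np.degrees(np.arctan2(-dl[2],np.hypot(*dl[:2]))))
E
```

```text
[[498.9 116.3 147.2]
 [500.2 111.7 153.8]
 [501.2 108.4 162.3]
 [502.5 104.3 167.6]
 [503.5 100.8 173.6]
 [504.7  97.  178.3]
 [505.5  94.4 184.6]]
angle below level deg 58.56306944714959
```

```bash
python3 -m inch '[[[0.003,-0.01,0.01],0],[[0.003,-0.01,0.01],0],[[0,0,0],0],[[0,0,0],0],[[0,0,0],0],[[0,0,0],0],[[0,0,0],0],[[0,0,0],0],[[0,0,0],0],[[0,0,0],0],[[0,0,0],0],[[0,0,0],0],[[0,0,0],0],[[0,0,0],0]]' 1 20
python3 - <<'E'
from h import *
snap("wrist","w12")
P=wpts("w12",[(320,v) for v in range(215,320,15)])
dl=P[0]-P[-1];print("angle below level deg",np.degrees(np.arctan2(-dl[2],np.hypot(*dl[:2]))),P[-1], env.sense()["joint_positions"].round(2))
E
```

```text
time_s: 14.05
position: [510.9, 73.2, 167.3]
ee_rot: [0.595, 0.804, -0.0, -0.0]
wrist_force: [-0.4, -0.3, -1.6]
finger_gap: 41.0
angle below level deg 58.42329270054931 [511.09627711  73.46629282 203.37980423] [ 0.04 -0.12  2.02  0.    1.24 -0.26]
```

```bash
python3 -m inch '[[[0,0,0.02],0],[[-0.008,0,0.02],0.03],[[-0.014,0,0],0.13],[[-0.015,0.003,0],0.13],[[-0.015,0.004,0],0.13],[[-0.015,0.005,0],0.13],[[-0.015,0.005,0],0.13],[[-0.015,0.005,0],0.13],[[-0.015,0.005,0],0.13],[[-0.015,0.005,0],0.13],[[-0.015,0.005,0],0.13],[[-0.015,0.005,0],0.13],[[-0.01,0.005,0],0.13],[[-0.005,0.004,0],0.11],[[0,0,0],0],[[0,0,0],0]]' 1 20
python3 - <<'E'
from h import *
snap("wrist","w13")
P=wpts("w13",[(320,v) for v in range(215,320,15)])
dl=P[0]-P[-1];print("angle below level deg",np.degrees(np.arctan2(-dl[2],np.hypot(*dl[:2]))),P[-1], env.sense()["joint_positions"].round(2),np.arctan2(dl[1],dl[0]))
E
```

```text
time_s: 15.7
position: [339.1, 124.2, 207.4]
ee_rot: [-0.147, 0.989, -0.0, 0.0]
wrist_force: [-0.3, -0.2, -1.8]
finger_gap: 41.2
angle below level deg 58.45897290969959 [339.83061723 124.79746055 243.05427231] [ 0.2  -0.57  2.29 -0.    1.42 -1.66] -2.848819951651082
```

View pics/w13.png

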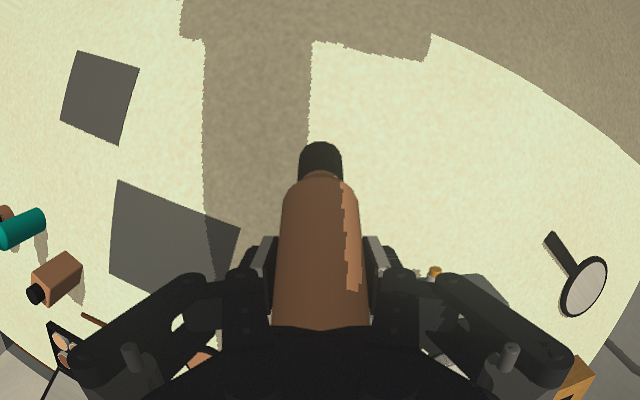

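```bash
python3 -m inch '[[[0,0,-0.02],0],[[0,0,-0.03],0],[[0,0,-0.03],0],[[0,0,-0.025],0],[[0,0,-0.015],0],[[0,0,-0.006],0],[[0,0,-0.003],0],[[0,0,0],0]]' 1 20
```

```text
time_s: 16.55
position: [339.5, 124.2, 78.8]
ee_rot: [-0.147, 0.989, -0.0, 0.0]
wrist_force: [0.2, 0.0, -1.5]
finger_gap: 41.2
```

```bash
python3 -m inch '[[[0.0055,0.0017,-0.004],0],[[0.0055,0.0017,-0.004],0],[[0.006,0.0018,-0.005],0],[[0.006,0.0018,-0.005],0],[[0.0054,0.0017,-0.006],0],[[0.0054,0.0017,-0.006],0],[[0.0043,0.0013,-0.007],0],[[0.0043,0.0013,-0.007],0],[[0,0,0],0]]' 1 20
python3 - <<'E'
from h import *
snap("wrist","w14")
P=wpts("w14",[(320,v) for v in range(200,320,15)])
dl=P[1]-P[-1];print("angle below level deg",np.degrees(np.arctan2(-dl[2],np.hypot(*dl[:2]))),P[-1])
E
```

```text
time_s: 17.45
position: [382.1, 137.4, 33.9]
ee_rot: [-0.148, 0.989, -0.0, -0.0]
wrist_force: [2.3, 1.0, 1.6]
finger_gap: 41.3
angle below level deg 15.649399303027092 [389.52761218 139.97785096  59.41812747]
```

```bash
python3 -m inch '[[[0.003,0.001,-0.006],0],[[0.002,0.001,-0.006],0],[[0.001,0,-0.005],0],[[0,0,-0.003],0],[[0,0,0],0]]' 1 20
python3 - <<'E'
from h import *
snap("wrist","w15")
P=wpts("w15",[(320,v) for v in range(200,320,15)])
dl=P[1]-P[-1];print("angle below level deg",np.degrees(np.arctan2(-dl[2],np.hypot(*dl[:2]))),P[-1])
E
```

```text
time_s: 18.0
position: [389.5, 139.9, 17.2]
ee_rot: [-0.148, 0.989, 0.0, 0.001]
wrist_force: [-5.5, -1.9, 23.0]
finger_gap: 41.0
angle below level deg 1.3197687734434538 [397.26704725 142.58397885  42.10231748]
```

View pics/w15.png

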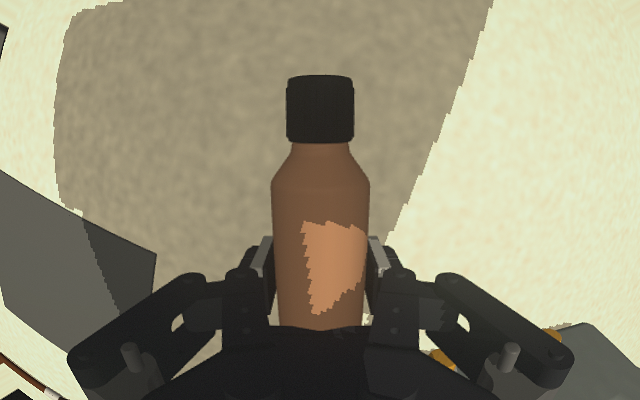

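```bash
python3 -m inch '[[[0,0,0.001],0],[[0,0,0],0],[[0,0,0],0],[[0,0,0],0],[[0,0,0],0]]' 0.33 20
python3 - <<'E'
from h import *
snap("wrist","w16")
t=wplane("w15",320,76,21);print(t, np.load("w15.npz")["pos"]-t)
t=wplane("w16",320,76,21);print(t, np.load("w16.npz")["pos"]-t)
E
```

```text
time_s: 18.55
position: [386.7, 139.1, 14.7]
ee_rot: [-0.148, 0.989, -0.0, -0.001]
wrist_force: [-0.2, -0.3, 0.2]
finger_gap: 56.9
[310.25648962 116.17207349  21.        ] [79.22076479 23.70823602 -3.83164993]
[307.76035956 115.48712846  21.        ] [78.91481387 23.61633842 -6.30953152]
```

View pics/w16.png

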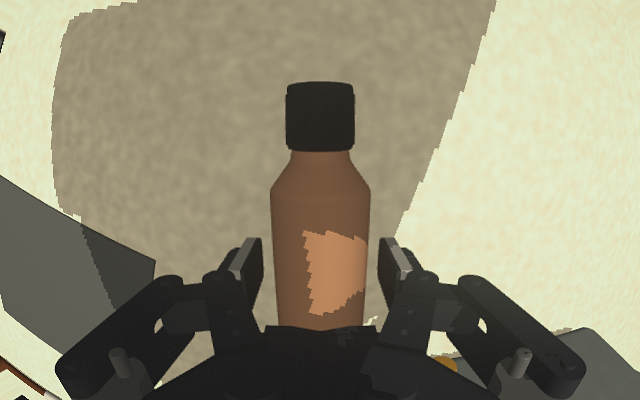

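```bash
python3 -m inch '[[[-0.008,-0.0025,0.002],0],[[-0.01,-0.003,0],0],[[-0.01,-0.003,0],0],[[-0.0065,-0.0021,0],0],[[0,0,0],0],[[0,0,0],0]]' 0.33 20
python3 -m inch '[[[0,0,0],0],[[0,0,0],0],[[0,0,0],0],[[0,0,0],0],[[0,0,0],0]]' 1 20
python3 - <<'E'
from h import *
snap("wrist","w17")
E
```

```text
time_s: 19.2
position: [352.9, 128.6, 17.5]
ee_rot: [-0.148, 0.989, 0.0, 0.0]
wrist_force: [-0.2, 0.6, 0.4]
finger_gap: 56.9
time_s: 19.7
position: [353.3, 128.8, 17.7]
ee_rot: [-0.148, 0.989, 0.0, 0.0]
wrist_force: [-1.3, -0.0, 5.3]
finger_gap: 41.1
```

View pics/w17.png

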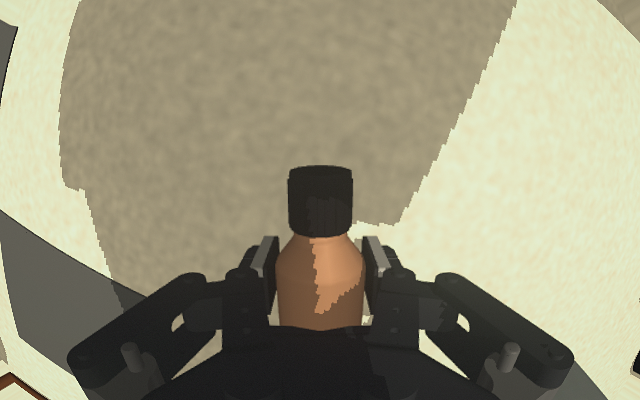

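```bash
python3 -c "
from h import *
t=wplane('w17',320,166,21);print(t,np.hypot(*(np.load('w17.npz')['pos']-t)[:2]))"
python3 -m inch '[[[0,0,0.008],0],[[0,0,0.008],0],[[0.006,0.0018,0],0],[[0.006,0.0018,0],0],[[0.002,0.0006,0],0],[[0,0,0],0]]' 1 20
python3 -m inch '[[[0.002,0.0006,0],0],[[0,0,0],0]]' 1 20
python3 -m inch '[[[0.002,0.0006,0],0],[[0,0,0],0]]' 1 20
```

```text
[309.88354897 115.94121762  21.        ] 45.23075550765232
time_s: 20.35
position: [367.1, 132.9, 33.1]
ee_rot: [-0.148, 0.989, -0.0, -0.0]
wrist_force: [-1.2, 0.1, -0.7]
finger_gap: 40.9
time_s: 20.55
position: [368.8, 133.4, 33.1]
ee_rot: [-0.148, 0.989, -0.0, -0.0]
wrist_force: [0.4, 0.3, -1.9]
finger_gap: 40.7
time_s: 20.75
position: [369.8, 133.8, 32.6]
ee_rot: [-0.148, 0.989, -0.0, -0.001]
wrist_force: [-3.1, -1.5, -0.8]
finger_gap: 40.8
```

```bash
python3 -m inch '[[[0.0025,0.0008,0],0],[[0,0,0],0]]' 1 20
python3 -m inch '[[[0,0,0.005],0],[[0,0,0.006],0],[[0,0,0.006],0],[[0,0,0.006],0],[[0.0005,0,0.006],0],[[0,0,0],0]]' 1 20
python3 - <<'E'
from h import *
snap("wrist","w18")
P=wpts("w18",[(320,v) for v in range(265,322,5)])
dl=P[0]-P[-1];print("angle above level deg",np.degrees(np.arctan2(dl[2],np.hypot(*dl[:2]))),P[-1])
E
```

```text
time_s: 20.95
position: [369.9, 133.9, 31.5]
ee_rot: [-0.148, 0.989, -0.001, -0.005]
wrist_force: [-9.1, -4.0, 0.6]
finger_gap: 41.2
time_s: 21.55
position: [370.9, 134.3, 61.1]
ee_rot: [-0.148, 0.989, -0.0, -0.004]
wrist_force: [-8.2, -1.6, -2.7]
finger_gap: 41.1
angle above level deg 4.249031641438191 [391.06597449 140.72194559  79.43996139]
```

View pics/w18.png

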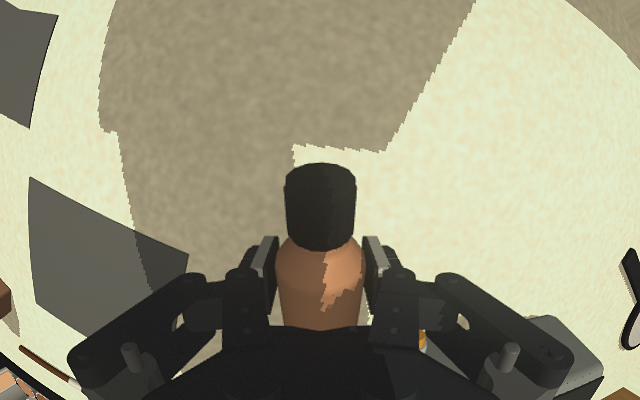

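```bash
python3 - <<'E'
from h import *
for n in("w17","w18"):
  P=wpts(n,[(330,v) for v in range(262,326,8)]);print(P.round(1).tolist())
  P=wpts(n,[(320,v) for v in range(160,262,8)]);print(P.round(1).tolist())
E
python3 -m inch '[[[-0.006,-0.002,0],0],[[0,0,-0.015],0],[[0,0,-0.014],0],[[0.003,0.001,0],0],[[0.003,0.001,0],0],[[0.0025,0.001,0],0],[[0,0,0],0]]' 1 20
```

```text
[[343.9, 130.5, 36.1], [346.4, 131.2, 38.1], [349.2, 132.1, 39.5], [351.9, 132.9, 41.2], [355.6, 134.1, 41.1], [359.2, 135.2, 41.4], [363.4, 136.6, 41.0], [366.8, 137.6, 42.1]]
[[310.2, 116.0, 0.1], [311.2, 116.3, 18.0], [311.7, 116.5, 33.4], [314.6, 117.4, 34.0], [317.7, 118.3, 33.7], [320.7, 119.2, 33.7], [323.7, 120.1, 34.0], [326.6, 121.0, 34.8], [329.8, 122.0, 34.7], [333.4, 123.1, 33.5], [337.1, 124.2, 32.6], [340.3, 125.2, 33.2], [342.5, 125.9, 35.9]]
[[361.2, 135.8, 80.5], [363.3, 136.4, 83.3], [366.8, 137.5, 83.3], [369.9, 138.5, 84.2], [373.3, 139.6, 84.6], [377.9, 141.1, 83.3], [383.5, 143.0, 80.9], [388.6, 144.6, 79.6]]
[[333.0, 123.1, -0.3], [327.1, 121.3, 73.0], [328.9, 121.8, 80.5], [330.8, 122.4, 85.5], [332.7, 123.0, 89.6], [334.9, 123.6, 91.5], [337.7, 124.5, 91.2], [340.8, 125.4, 90.0], [343.7, 126.3, 89.9], [347.1, 127.4, 88.4], [351.6, 128.7, 84.6], [355.3, 129.9, 83.2], [359.4, 131.1, 81.4]]
time_s: 22.3
position: [370.9, 134.4, 31.1]
ee_rot: [-0.148, 0.989, -0.001, -0.007]
wrist_force: [-14.0, -5.3, 1.8]
finger_gap: 41.2
```

```bash
python3 -m inch '[[[0.0005,0,0.006],0],[[0.0005,0,0.006],0],[[0.0005,0,0.006],0],[[0.001,0.0003,0.006],0],[[0.0015,0.0005,0.006],0],[[0.002,0.0006,0.006],0],[[0,0,0],0]]' 1 20
python3 - <<'E'
from h import *
snap("wrist","w19")
P=wpts("w19",[(320,v) for v in range(150,326,8)]);print(P.round(1).tolist())
E
```

```text
time_s: 23.0
position: [381.3, 137.0, 69.8]
ee_rot: [-0.148, 0.989, -0.0, -0.002]
wrist_force: [-5.6, -2.2, -0.5]
finger_gap: 41.2
[[338.3, 124.3, 1.3], [343.5, 125.8, -0.1], [335.1, 123.3, 92.9], [337.4, 124.0, 95.5], [339.6, 124.6, 98.3], [341.3, 125.2, 102.6], [343.4, 125.8, 104.6], [345.6, 126.5, 106.0], [347.2, 126.9, 109.5], [349.1, 127.5, 111.4], [351.9, 128.4, 110.5], [355.3, 129.4, 108.3], [359.5, 130.7, 104.9], [364.1, 132.1, 100.9], [368.8, 133.5, 97.5], [373.3, 134.9, 94.9], [377.3, 136.1, 93.8], [381.6, 137.4, 92.5], [385.2, 138.5, 92.8], [391.0, 140.3, 89.6], [399.3, 142.8, 83.5], [408.9, 145.7, 76.2]]
```

View pics/w19.png

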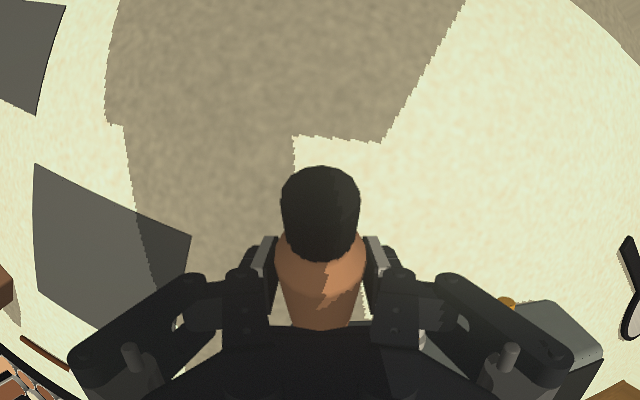

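```bash
python3 -m inch '[[[0.0028,0.0008,0.007],0],[[0.0035,0.001,0.007],0],[[0.004,0.0013,0.0065],0],[[0.0047,0.0015,0.006],0],[[0.005,0.0016,0.0055],0],[[0.0056,0.0017,0.005],0],[[0.006,0.0018,0.0045],0],[[0.0063,0.002,0.004],0],[[0,0,0],0]]' 1 20
python3 - <<'E'
from h import *
snap("wrist","w20"); snap("side","s20",(150,100,490,350),2)
E
```

```text
time_s: 23.95
position: [421.6, 149.3, 115.8]
ee_rot: [-0.148, 0.989, 0.0, 0.001]
wrist_force: [-1.8, -0.1, -0.4]
finger_gap: 41.0
```

View pics/w20.png

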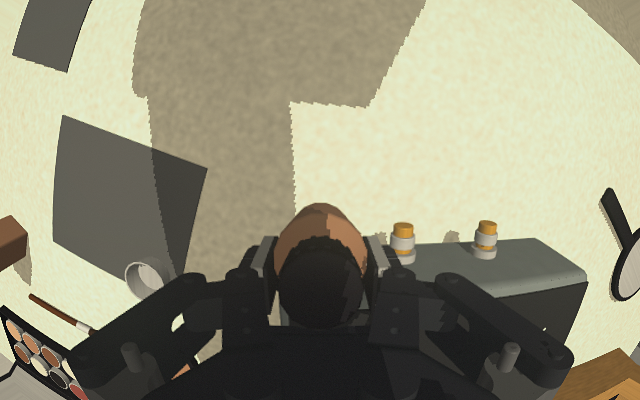

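View pics/s20.png

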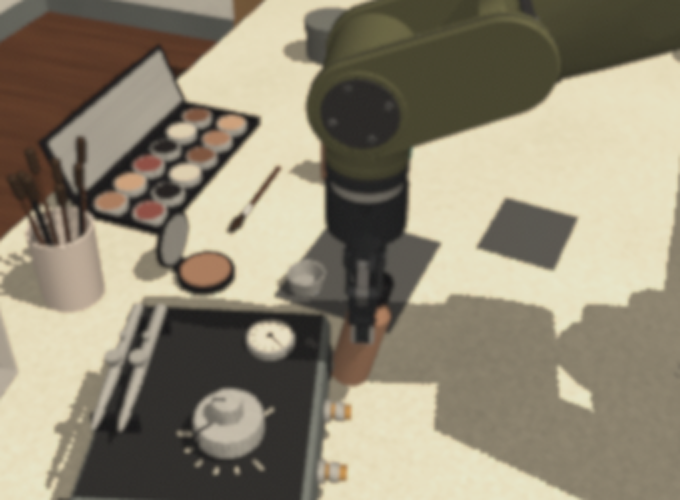

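```bash
python3 -m inch '[[[0.0065,0.002,0.003],0],[[0.0065,0.002,0.003],0],[[0.005,0.0015,0.002],0],[[0.002,0.0006,0],0],[[0,0,0],0]]' 1 20
python3 - <<'E'
from h import *
snap("wrist","w21",(200,150,440,350),3); snap("side","s21",(150,100,490,350),2)
E
```

```text
time_s: 24.55
position: [439.3, 154.8, 122.9]
ee_rot: [-0.148, 0.989, -0.0, -0.002]
wrist_force: [-7.7, -2.6, 2.8]
finger_gap: 41.4
```

View pics/w21.png

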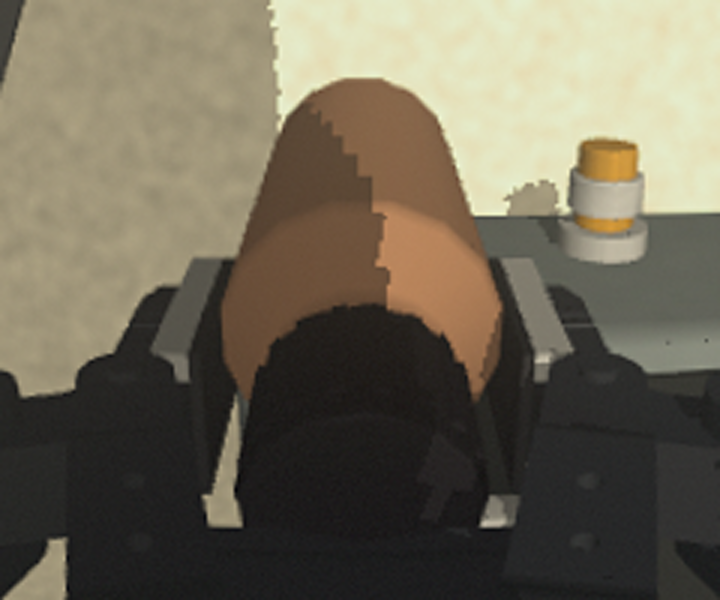

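View pics/s21.png

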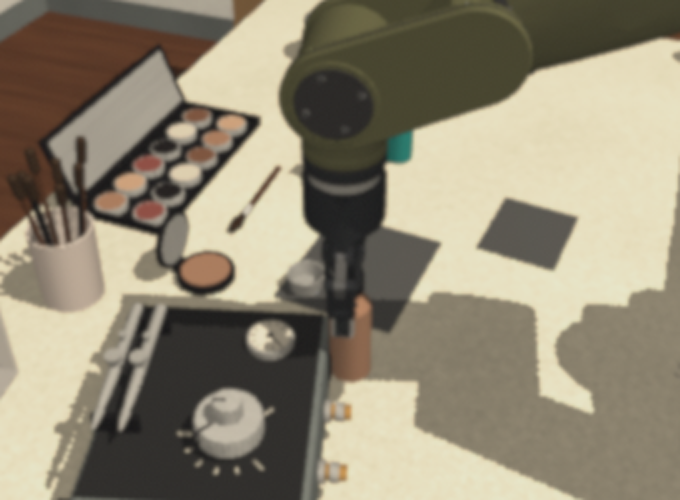

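```bash
python3 -m inch '[[[-0.01,-0.003,0],0],[[-0.01,-0.006,0],0],[[-0.005,-0.015,0],0],[[0,-0.018,0],0],[[0.002,-0.02,0],0],[[0.005,-0.02,0],0],[[0.008,-0.02,0],0],[[0.008,-0.02,0],0],[[0.008,-0.02,0],0],[[0.008,-0.02,0],0],[[0.008,-0.02,0],0],[[0.008,-0.02,0],0],[[0.007,-0.014,0],0],[[0.004,-0.006,-0.01],0],[[0,0,-0.01],0],[[0,0,0],0],[[0,0,0],0]]' 1 20
python3 - <<'E'
from h import *
snap("wrist","w22",(200,150,440,350),3); snap("side","s22",(250,100,490,300),3)
E
```

```text
time_s: 26.35
position: [480.3, -66.1, 101.7]
ee_rot: [-0.148, 0.989, 0.001, -0.001]
wrist_force: [-1.2, 0.2, -1.7]
finger_gap: 41.2
```

View pics/w22.png

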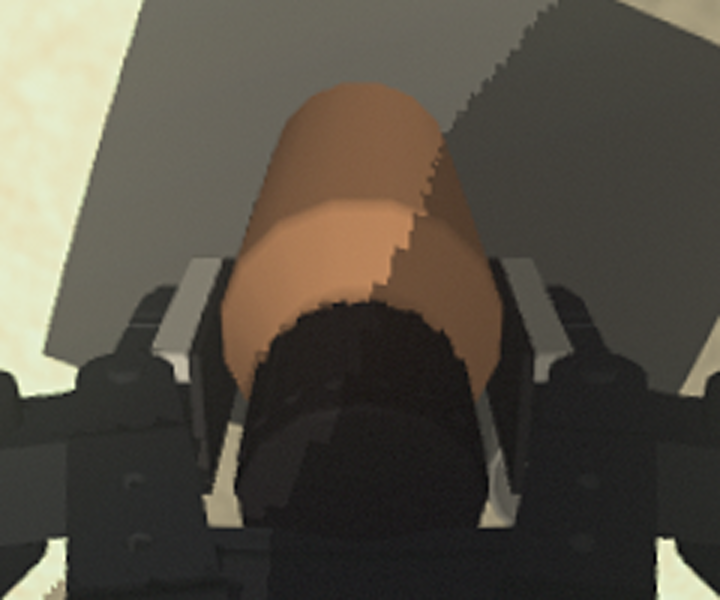

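View pics/s22.png

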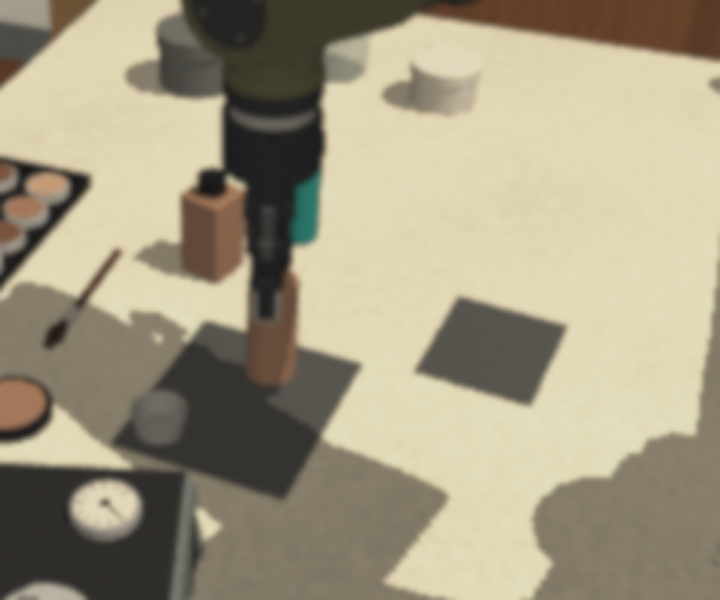

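```bash
python3 -m inch '[[[0,0,-0.008],0],[[0,0,-0.006],0],[[0,0,-0.003],0],[[0,0,-0.002],0],[[0,0,0],0]]' 1 20
python3 -m inch '[[[0,0,-0.002],0],[[0,0,0],0]]' 1 20
python3 -m inch '[[[0,0,-0.002],0],[[0,0,0],0]]' 1 20
python3 -m inch '[[[0,0,-0.002],0],[[0,0,0],0]]' 1 20
```

```text
time_s: 26.95
position: [481.0, -66.9, 83.4]
ee_rot: [-0.148, 0.989, 0.0, -0.0]
wrist_force: [-0.3, -0.2, -2.1]
finger_gap: 40.5
time_s: 27.15
position: [481.8, -67.1, 82.4]
ee_rot: [-0.148, 0.989, -0.0, 0.001]
wrist_force: [-0.7, 0.5, 0.0]
finger_gap: 41.1
time_s: 27.35
position: [482.4, -67.0, 82.4]
ee_rot: [-0.147, 0.989, -0.0, 0.001]
wrist_force: [-4.5, 1.6, 10.9]
finger_gap: 41.3
time_s: 27.55
position: [483.5, -67.1, 82.2]
ee_rot: [-0.147, 0.989, -0.0, 0.002]
wrist_force: [-6.0, 2.5, 19.2]
finger_gap: 40.6
```

```bash
python3 -m inch '[[[0,0,-0.003],0],[[0,0,0],0],[[0,0,0],0]]' 1 20
python3 - <<'E'
from h import *
snap("wrist","w23",(200,150,440,350),3); snap("side","s23",(270,120,430,270),4)
E
```

```text
time_s: 27.85
position: [485.4, -67.2, 81.7]
ee_rot: [-0.147, 0.989, -0.001, 0.004]
wrist_force: [-6.6, 4.6, 28.0]
finger_gap: 40.8
```

View pics/w23.png

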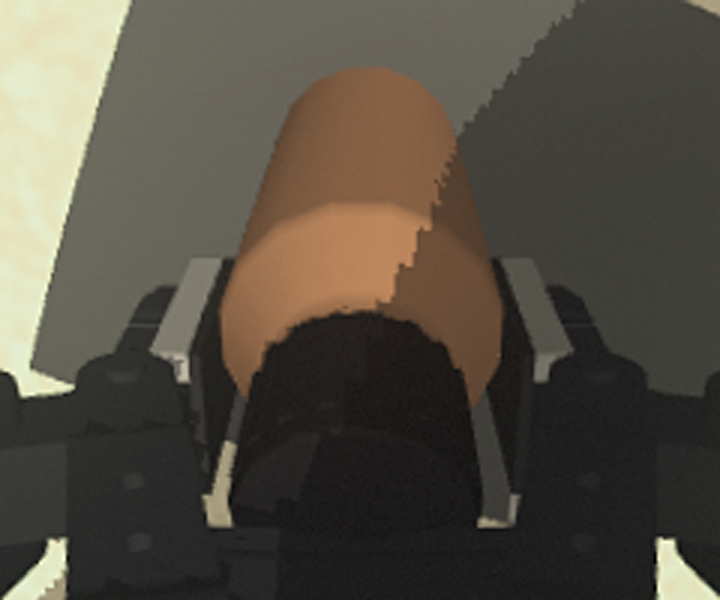

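View pics/s23.png

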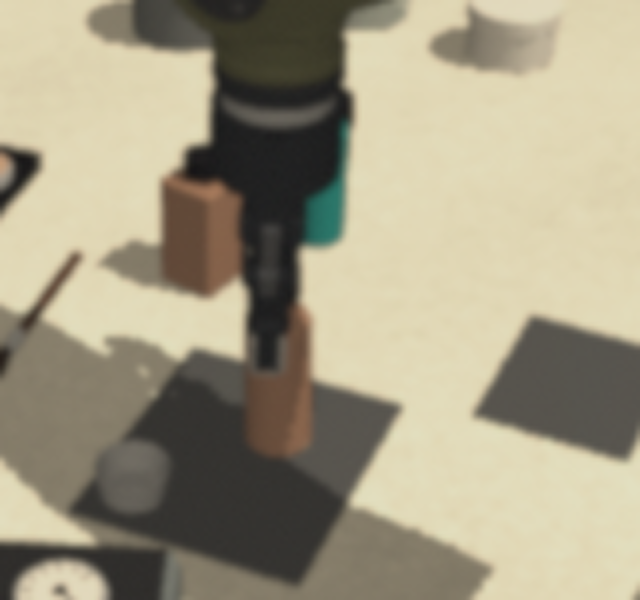

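Run:
```python
from h import *
lx=np.array([.9554,.2952]);ly=np.array([-.2952,.9554])
for n in("w2","w21","w22","w23"):
  P=wpts(n,[(320,v) for v in range(172,224,4)]);q=np.load(n+".npz")["pos"]
  ax=lx if n!="w2" else np.array([0,1.])
  h=(P[:,:2]-q[:2])@ax; print(n,np.c_[h,P[:,2]].round(1).tolist())
```

```text
w2 [[28.2, 0.1], [25.4, 0.2], [22.8, 1.4], [21.9, 10.3], [21.6, 21.1], [21.3, 30.4], [21.6, 41.1], [21.6, 49.6], [21.5, 57.2], [21.4, 64.2], [21.7, 71.7], [21.4, 76.9], [21.5, 82.7]]
w21 [[-21.2, 0.6], [-26.3, 46.8], [-26.3, 60.8], [-26.3, 73.0], [-26.1, 83.1], [-25.6, 91.2], [-25.8, 100.5], [-25.8, 108.7], [-25.4, 114.7], [-25.3, 120.8], [-25.1, 126.4], [-25.5, 133.3], [-24.3, 134.8]]
w22 [[-25.1, 3.7], [-21.9, 2.9], [-24.8, 32.8], [-25.4, 48.5], [-25.1, 58.0], [-25.3, 68.7], [-25.5, 78.3], [-25.3, 85.5], [-25.3, 92.9], [-24.9, 98.3], [-25.4, 105.9], [-24.9, 110.0], [-24.2, 113.2]]
w23 [[-28.6, 7.3], [-27.9, 18.0], [-27.3, 27.5], [-27.6, 40.2], [-26.9, 47.2], [-26.5, 54.7], [-26.7, 63.5], [-26.6, 70.7], [-25.8, 74.8], [-25.6, 80.4], [-26.1, 87.8], [-25.8, 92.4], [-24.9, 94.8]]
```

```bash
python3 -m inch '[[[0,0,0.003],0],[[0,0,0.003],0],[[0,0,0],0]]' 1 20
python3 - <<'E'
from h import *
lx=np.array([.9554,.2952])
snap("wrist","w24")
P=wpts("w24",[(320,v) for v in range(176,224,4)]);q=np.load("w24.npz")["pos"]
print(np.c_[(P[:,:2]-q[:2])@lx,P[:,2]].round(1).tolist())
E
```

```text
time_s: 28.25
position: [481.8, -67.2, 81.8]
ee_rot: [-0.148, 0.989, -0.0, 0.001]
wrist_force: [-1.0, 0.3, 7.9]
finger_gap: 41.0
[[-27.8, 15.6], [-27.1, 25.2], [-27.5, 38.9], [-26.9, 46.5], [-26.6, 54.5], [-26.6, 63.2], [-26.5, 70.5], [-26.0, 75.7], [-25.5, 80.3], [-26.2, 88.5], [-25.7, 92.5], [-24.5, 94.0]]
```

```bash
python3 -m inch '[[[0,0,0.001],0],[[0,0,0],0],[[0,0,0],0],[[0,0,0],0]]' 0.45 20
python3 -m inch '[[[0,0,0],0],[[0,0,0],0],[[0,0,0],0],[[0,0,0],0]]' 0 20
python3 - <<'E'
from h import *
snap("wrist","w25")
P=wpts("w25",[(320,v) for v in range(176,224,4)]);q=np.load("w25.npz")["pos"]
print(np.c_[(P[:,:2]-q[:2])@np.array([.9554,.2952]),P[:,2]].round(1).tolist())
E
```

```text
time_s: 28.7
position: [480.9, -66.9, 81.3]
ee_rot: [-0.148, 0.989, 0.0, -0.0]
wrist_force: [0.4, -0.0, 0.0]
finger_gap: 47.1
time_s: 29.1
position: [481.3, -67.0, 81.8]
ee_rot: [-0.148, 0.989, -0.0, 0.0]
wrist_force: [0.3, 0.5, 0.5]
finger_gap: 85.4
[[-27.7, 14.9], [-27.5, 27.0], [-27.8, 39.8], [-28.0, 51.0], [-27.5, 58.1], [-28.0, 68.5], [-27.6, 74.4], [-27.5, 80.9], [-27.2, 86.2], [-27.9, 94.0], [-26.8, 96.0], [-24.8, 95.1]]
```

View pics/w25.png

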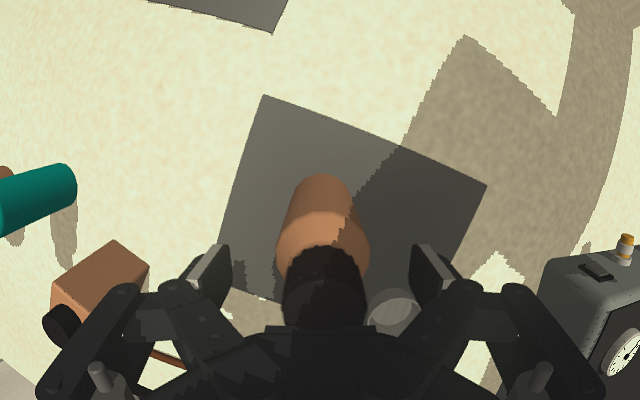

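```bash
python3 -m inch '[[[0,0,0.02],0],[[0,0,0.04],0],[[0,0,0.05],0],[[0,0,0.05],0],[[0,0.02,0.02],0],[[0,0.04,0],0],[[0,0.045,0],0],[[0,0.045,0],0],[[0,0.045,0],0],[[0,0.045,0],0],[[0,0.045,0],0],[[0,0.04,0],0],[[0,0.03,0],0],[[0.002,0.022,0],0],[[0,0,0],0],[[0,0,0],0]]' 0 20
python3 - <<'E'
from h import *
print(env.sense()["joint_positions"].round(2))
snap("wrist","w26"); p,d=snap("top","t26");cv2.imwrite("pics/t26c.png",cv2.resize(p[130:310,290:510,::-1],None,fx=3.3,fy=3.3,interpolation=2))
P=cloud("top",d);H=P[...,2]
for nm,bx in(("bottle",(330,150,400,260)),):
    q=P[bx[1]:bx[3],bx[0]:bx[2]].reshape(-1,3);t=q[(q[:,2]>124)&(q[:,2]<145)];print(len(t),t.mean(0))
E
```

```text
time_s: 30.75
position: [483.1, 310.0, 261.5]
ee_rot: [-0.148, 0.989, -0.0, -0.0]
wrist_force: [0.3, -0.0, 0.5]
finger_gap: 85.7
[ 0.48 -0.05  1.8  -0.    1.4  -1.39]
106 [472.87018005 -69.42211236 135.10280867]
```

View pics/w26.png

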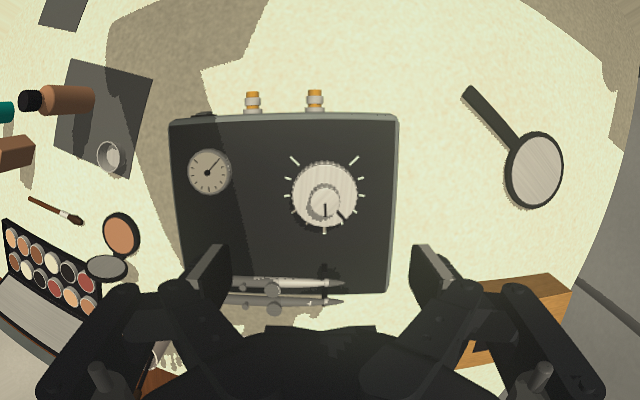

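View pics/t26c.png

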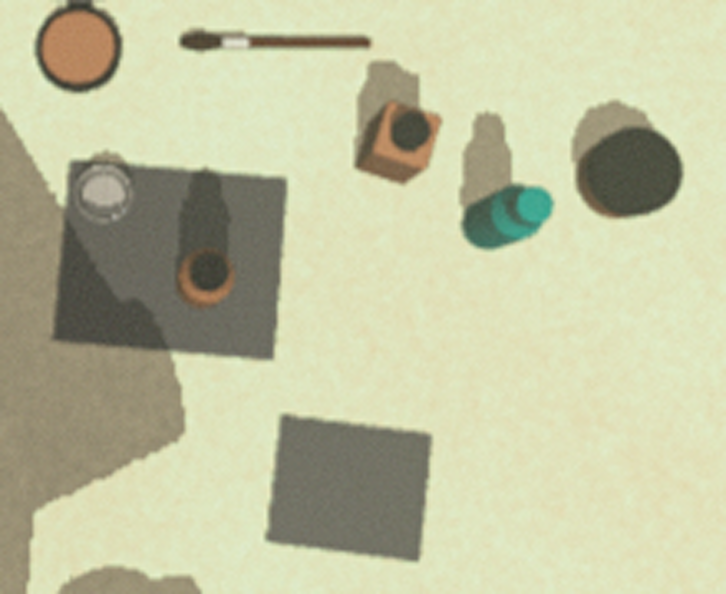

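```bash
cat >> h.py <<'E'
def ortho(name,z,c,half=60,n=600):
    q=np.load(name+".npz");m=env.camera_model("wrist");K=m["intrinsics"];T=m["T_tool_cam"];Q=R.from_quat(q["rot"])
    g=np.linspace(half,-half,n);X,Y=np.meshgrid(g,g,indexing="ij")   # row down=-x, col right=-y
    W=np.stack([c[0]+X,c[1]+Y,np.full_like(X,z)],-1).reshape(-1,3)
    t=(Q.inv().apply(W-q["pos"])-T[:3,3])@T[:3,:3]
    th=np.arctan2(np.hypot(t[:,0],t[:,1]),t[:,2]);ph=np.arctan2(t[:,1],t[:,0])
    u=(K[0,2]+K[0,0]*th*np.cos(ph)).reshape(n,n).astype(np.float32);v=(K[1,2]+K[0,0]*th*np.sin(ph)).reshape(n,n).astype(np.float32)
    return cv2.remap(q["p"],u,v,cv2.INTER_CUBIC)
E
python3 - <<'E'
from h import *
for z in(100,128,148):
    o=ortho("w26",z,(483,310));cv2.imwrite(f"pics/o{z}.png",o[...,::-1])
a=np.hstack([ortho("w26",z,(483,310),60,400) for z in(100,128)]);cv2.imwrite("pics/o2.png",a[...,::-1])
E
```

```text
(no output)
```

View pics/o2.png

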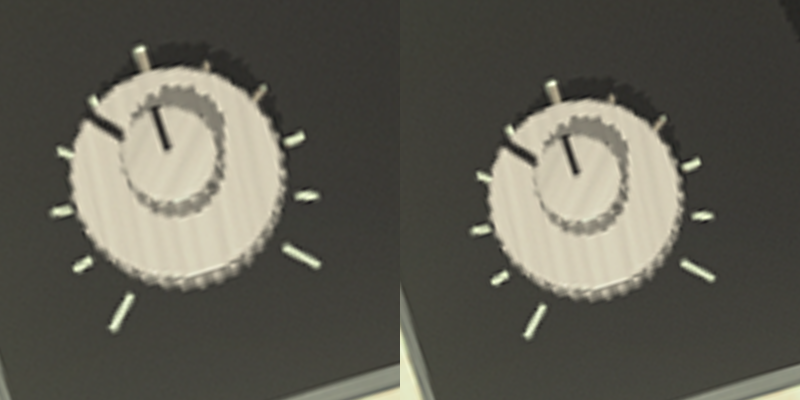

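View pics/o148.png

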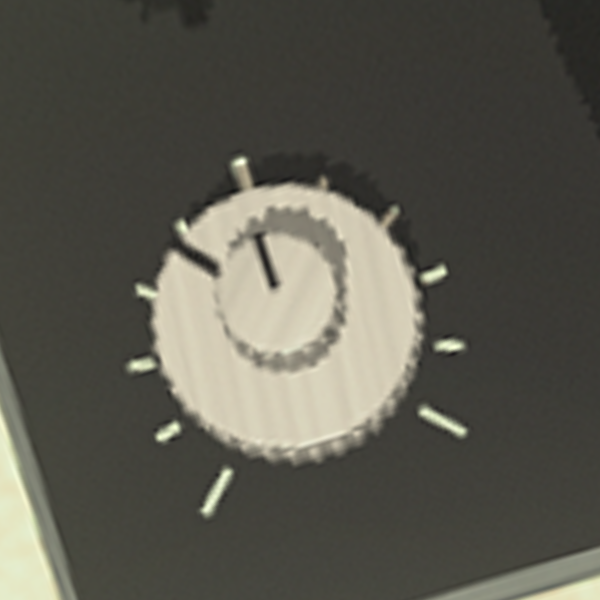

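Run:
```python
import numpy as np,cv2
from h import *
def w(p): return np.array([483+60-p[1]*120/399,310+60-p[0]*120/399])
A,B,M=[w(p) for p in((121,313),(302,256),(141,58))]
S=np.array([2*(B-A),2*(M-A)]);c=np.linalg.solve(S,[B@B-A@A,M@M-A@A]);print("axis marks",c,np.hypot(*(A-c)))
o=ortho("w26",128,(483,310),60,400)
r=w((186.5,196.5));print("axis ring",r)
box=np.array([520.4,274.3]);print("from box",[483.2,309.9])
ang=lambda v:np.degrees(np.arctan2(v[1],v[0]))
L=w((107,145))-r;print("ring line",ang(L),np.hypot(*L),"inner",ang(w((133,163))-r),"mid mark",ang(M-c),"first",ang(A-c),"last",ang(B-c), "bearing lx",np.degrees(.2997))
```

```text
axis marks [486.01760733 315.3917867 ] 41.378847914935996
axis ring [483.90225564 313.90977444]
from box [483.2, 309.9]
ring line 57.064884410525444 28.488204870125756 inner 57.94650951563697 mid mark 17.150926633144515 first 153.87986134776617 last -118.9196462096663 bearing lx 17.171545120070775
```

```bash
python3 -m inch '[[[0.0015,0.0045,0],0],[[0,0,-0.03],0],[[0,0,-0.04],0],[[0,0,-0.03],0],[[0,0,-0.01],0],[[0,0,0],0]]' 0 20
python3 - <<'E'
from h import *
snap("wrist","w27")
E
```

```text
time_s: 31.45
position: [484.0, 313.6, 150.2]
ee_rot: [-0.147, 0.989, -0.001, -0.002]
wrist_force: [0.1, -0.2, 0.0]
finger_gap: 85.4
```

View pics/w27.png

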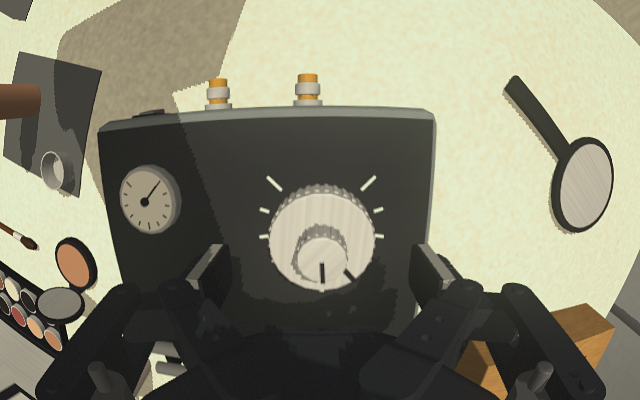

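```bash
python3 -m inch '[[[0,0.0005,-0.015],0],[[0,0,-0.012],0],[[0,0,-0.007],0],[[0,0,-0.002],0],[[0,0,0],0],[[0,0,0],0]]' 0 20
python3 -m inch '[[[0,0,0],0],[[0,0,0],0],[[0,0,0],0],[[0,0,0],0],[[0,0,0],0]]' 1 20
python3 - <<'E'
from h import *
snap("wrist","w28",(180,180,460,360),2.8)
E
```

```text
time_s: 32.1
position: [485.0, 315.2, 116.2]
ee_rot: [-0.148, 0.989, 0.0, 0.0]
wrist_force: [0.2, 0.7, 0.2]
finger_gap: 85.6
time_s: 32.6
position: [485.2, 314.6, 116.6]
ee_rot: [-0.148, 0.989, -0.001, 0.0]
wrist_force: [-0.3, -4.3, 6.5]
finger_gap: 57.1
```

View pics/w28.png

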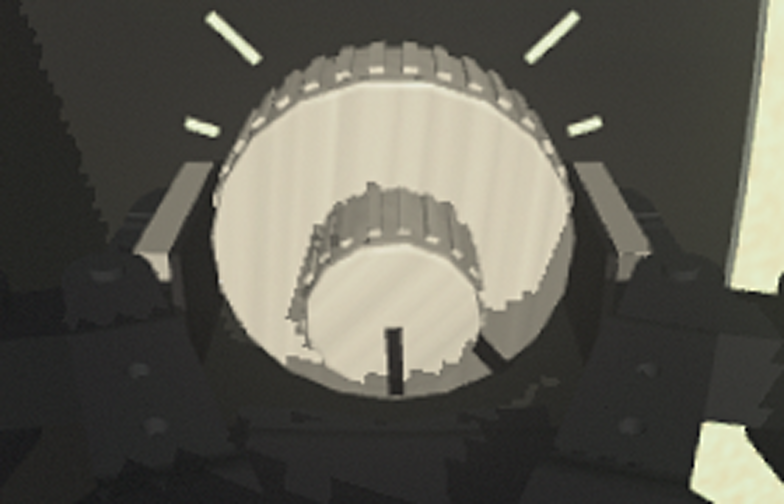

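```bash
python3 -m inch '[[[0,0,0],-0.05],[[0,0,0],-0.1],[[0,0,0],-0.1],[[0,0,0],-0.1],[[0,0,0],-0.1],[[0,0,0],-0.1],[[0,0,0],-0.1],[[0,0,0],-0.05],[[0,0,0],0],[[0,0,0],0]]' 1 20
python3 - <<'E'
from h import *
print(R.from_quat(env.sense()["ee_rot"]).as_matrix()[:,1],env.sense()["torque"])
snap("wrist","w29",(180,180,460,360),2.8)
E
```

```text
time_s: 33.65
position: [485.1, 314.1, 116.6]
ee_rot: [0.201, 0.98, -0.001, 0.0]
wrist_force: [0.2, -5.9, 6.3]
finger_gap: 57.4
[ 0.39305729  0.91951232 -0.00175071] [-1.2470193   0.22045451 -0.0817805 ]
```

View pics/w29.png

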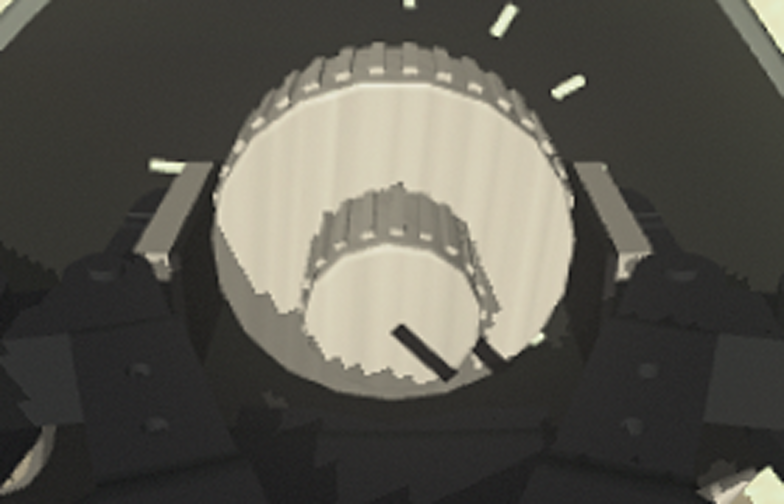

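```bash
python3 -m inch '[[[0,0,0],0],[[0,0,0],0],[[0,0,0],0],[[0,0,0],0]]' 0 20
python3 -m inch '[[[0,0,0.01],0],[[0,0,0.03],0],[[0,0,0.04],0],[[0,0,0.04],0],[[0,0,0.025],0],[[0,0,0],0],[[0,0,0],0]]' 0 20
python3 - <<'E'
from h import *
snap("wrist","w30")
a=np.hstack([ortho("w30",z,(484,314),60,400) for z in(100,128)]);cv2.imwrite("pics/o30.png",a[...,::-1])
cv2.imwrite("pics/o30b.png",np.hstack([ortho(n,148,(484,314),30,400) for n in("w26","w30")])[...,::-1])
E
```

```text
time_s: 34.1
position: [484.5, 315.2, 115.5]
ee_rot: [0.201, 0.98, 0.0, -0.0]
wrist_force: [0.1, 0.4, -0.0]
finger_gap: 85.7
time_s: 34.8
position: [484.9, 315.2, 261.8]
ee_rot: [0.2, 0.98, 0.001, 0.001]
wrist_force: [0.9, 0.6, -0.8]
finger_gap: 85.3
```

View pics/o30.png

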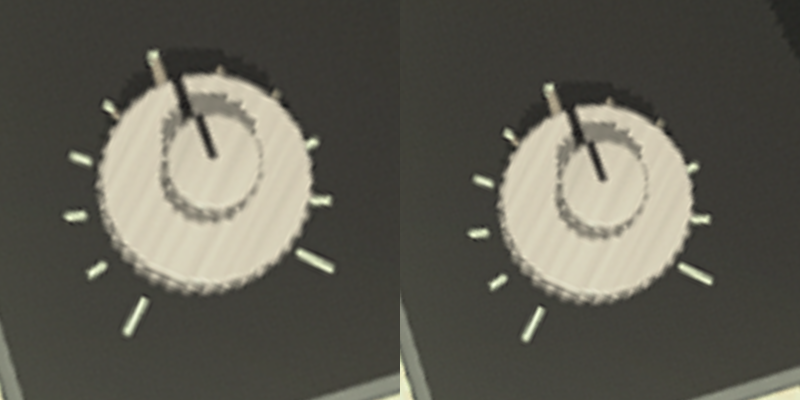

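View pics/o30b.png

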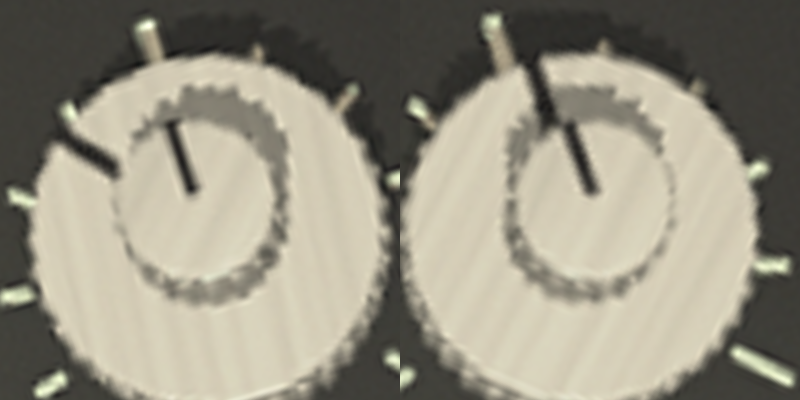

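Run:
```python
from h import *
def fitcircle(o,lo):pass
c0=np.array([484.,314.])
def toW(p,half,n): return np.c_[c0[0]+half-p[:,1]*2*half/(n-1),c0[1]+half-p[:,0]*2*half/(n-1)]
n=800;half=40
for nm in("w26","w30"):
    o=ortho(nm,128,c0,half,n);g=cv2.cvtColor(o,cv2.COLOR_RGB2GRAY)
    br=cv2.morphologyEx((g>120).astype(np.uint8),cv2.MORPH_CLOSE,np.ones((45,45)))
    cs,_=cv2.findContours(br,cv2.RETR_EXTERNAL,cv2.CHAIN_APPROX_NONE);cc=max(cs,key=cv2.contourArea)
    h=cv2.convexHull(cc)[:,0,:].astype(np.float32)
    (cx,cy),r=cv2.minEnclosingCircle(h);print(nm,"ring enclosing",toW(np.array([[cx,cy]]),half,n),r*.1)
    # angular profile of darkness at radius 23..27 about ring center estimates
    o148=cv2.cvtColor(ortho(nm,148,c0,half,n),cv2.COLOR_RGB2GRAY)
    for lab,img,rr,cw in(("ring",g,(20,27),(484.6,314.4)),("knob",o148,(3.5,11),(484.6,314.4))):
        th=np.radians(np.arange(-20,90,.25)); 
        rad=np.arange(*rr,.5)
        x=cw[0]+rad[:,None]*np.cos(th);y=cw[1]+rad[:,None]*np.sin(th)
        u=((c0[1]+half-y)*(n-1)/(2*half)).astype(np.float32);v=((c0[0]+half-x)*(n-1)/(2*half)).astype(np.float32)
        pr=cv2.remap(img,u,v,cv2.INTER_LINEAR).astype(float)
        pr=np.median(pr,1,keepdims=True)-pr
        out=[]
        for k in range(len(rad)):
            w=np.clip(pr[k]-45,0,None); out.append((rad[k],np.degrees((w*th).sum()/w.sum()) if w.sum()>0 else None))
        print(lab,[(a,None if b is None else round(b,1)) for a,b in out])
```

```text
w26 ring enclosing [[481.73254471 312.48511812]] 38.70956115722657
ring [(np.float64(20.0), np.float64(57.7)), (np.float64(20.5), np.float64(57.6)), (np.float64(21.0), np.float64(54.1)), (np.float64(21.5), np.float64(32.7)), (np.float64(22.0), np.float64(30.5)), (np.float64(22.5), np.float64(38.0)), (np.float64(23.0), np.float64(49.4)), (np.float64(23.5), np.float64(57.8)), (np.float64(24.0), np.float64(57.9)), (np.float64(24.5), np.float64(58.0)), (np.float64(25.0), np.float64(58.0)), (np.float64(25.5), np.float64(57.9)), (np.float64(26.0), np.float64(57.9)), (np.float64(26.5), np.float64(57.9))]
knob [(np.float64(3.5), np.float64(26.6)), (np.float64(4.0), np.float64(25.7)), (np.float64(4.5), np.float64(25.0)), (np.float64(5.0), np.float64(24.4)), (np.float64(5.5), np.float64(23.8)), (np.float64(6.0), np.float64(23.2)), (np.float64(6.5), np.float64(22.7)), (np.float64(7.0), np.float64(22.5)), (np.float64(7.5), np.float64(22.4)), (np.float64(8.0), np.float64(22.1)), (np.float64(8.5), np.float64(21.9)), (np.float64(9.0), np.float64(21.7)), (np.float64(9.5), np.float64(21.6)), (np.floa
[... 527 characters left out ...]
.0), np.float64(17.6)), (np.float64(25.5), np.float64(17.7)), (np.float64(26.0), np.float64(17.7)), (np.float64(26.5), np.float64(17.7))]
knob [(np.float64(3.5), np.float64(28.8)), (np.float64(4.0), np.float64(27.5)), (np.float64(4.5), np.float64(26.7)), (np.float64(5.0), np.float64(25.3)), (np.float64(5.5), np.float64(24.9)), (np.float64(6.0), np.float64(24.3)), (np.float64(6.5), np.float64(24.0)), (np.float64(7.0), np.float64(23.9)), (np.float64(7.5), np.float64(23.7)), (np.float64(8.0), np.float64(23.4)), (np.float64(8.5), np.float64(23.5)), (np.float64(9.0), np.float64(23.4)), (np.float64(9.5), np.float64(22.9)), (np.float64(10.0), np.float64(23.0)), (np.float64(10.5), np.float64(22.5))]
```

Run:
```python
from h import *
p,d=snap("top","t31");P=cloud("top",d)
z=np.load("top0.npz");P0=cloud("top",z["d"])
for nm,bx,lo,hi in(("square",(395,150,430,190),95,112),("jar",(460,160,505,205),44,60),("cup",(305,170,340,205),12,32),("compact lid",(295,115,335,160),70,90),("brush",(340,132,410,150),9,25)):
    f=lambda Q:(lambda t:(len(t),t.mean(0).round(1)))((lambda q:q[(q[:,2]>lo)&(q[:,2]<hi)])(Q[bx[1]:bx[3],bx[0]:bx[2]].reshape(-1,3)))
    print(nm,f(P0),f(P))
q=P[150:260,330:400].reshape(-1,3);t=q[(q[:,2]>124)&(q[:,2]<145)].mean(0);print("bottle",t)
a=-0.06;d=t[:2]-[491.5,-45.6];print("in mat",[d@[np.cos(a),np.sin(a)],d@[-np.sin(a),np.cos(a)]])
```

```text
square (104, array([ 584.9, -219.1,  103.1])) (101, array([ 585.1, -219.1,  103.5]))
jar (586, array([ 567.9, -405.4,   50.6])) (588, array([ 567.9, -405.3,   50.5]))
cup (77, array([545.2,  12.1,  21.9])) (77, array([545.5,  11.6,  22. ]))
compact lid (83, array([705.1,  34.8,  78.2])) (77, array([705.4,  37. ,  78.8]))
brush (166, array([ 673.6, -114.5,   12. ])) (157, array([ 673.7, -113.9,   12. ]))
bottle [472.92193166 -69.50917025 135.47024453]
in mat [np.float64(-17.110948205852853), np.float64(-24.980162060119042)]
```

View pics/t31.png

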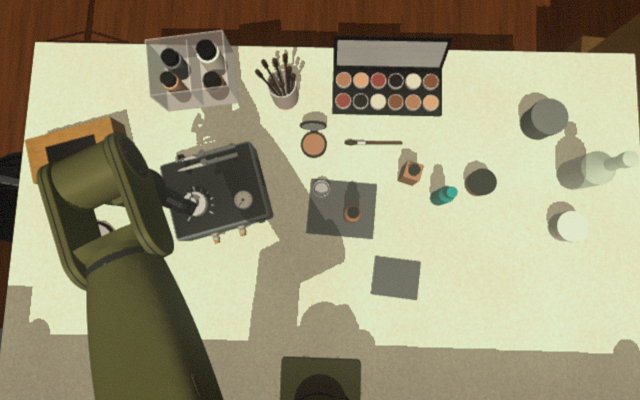

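The top view shows the bottle upright on the mat at pixel (352,214), and all five bystanders read within about 2 mm of their starts. The gripper is clear of everything, so I am handing in.

```bash
python3 -c "
from station import env
print(env.hand_in(), env.sense()['time_s'])"
```

```text
the job is handed in; nothing more can be done
the job is handed in; nothing more can be done
```

The job is handed in at about 35 s of the 64 s allowed. My last checks put everything inside the limits, but the station gives no verdict.

- **Turning the bottle over:** The moves allow no tilting of the tool, so I pivoted the bottle in the grip by pressing it against fixed surfaces. I laid it over on the table and mat, re-gripped it near its base, and pivoted it cap-down on the compressor's right side. It was held about 58° below level for over a second, at about 0.19 m.
- **Setting it down:** I laid it flat, re-gripped it near the cap, pivoted it upright on the compressor's front and stood it on the mat. It stands about (-17, -25) mm from the mat's centre and measured upright after release. Pressing it onto the mat had tilted it about 2°, and this was gone once I let go.
- **Ring:** I turned it 0.70 rad clockwise. Its line now reads 17.7° against 17.2° for the middle mark, about 0.01 rad off. That reading may be out by a degree or two.
- **Small knob:** It reads about 1.5° (0.03 rad) from its start. That is near the limit of what I can measure, and the limit allowed is 0.13 rad.
- **Disagreement between measurements:** The knob axis computed from the box outline was about 4 mm off the one seen in the wrist camera. I used the wrist camera's.

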